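# Load and clamp jars on the bench shaker

## Task

Use the T-key down the shaft of the bench shaker to turn the hidden square stem anticlockwise to its stop, which opens the clamp bar, stand every sample jar upright in the clamp channel, then use the key again to turn the stem back until the bar is snug against the jars. Finally stand the key fully down in its holder again and turn the speed knob so that its pointer lines up with the raised index lug. Leave the other things on the bench alone.

Things in the scene. Friction and masses are not known exactly. Their poses are not given: they have to be found in the camera images.
- shaker: Fixed white bench shaker, 140 x 333 x 100 mm (x, y, z). Origin at bench height; +x away from the robot, +y to the left at yaw 0. Right end (y -155 to -45 mm, x -70 to 70): a tower 100 mm high with the shaft (axis x -32, y -105) and behind it the speed knob (axis x 36, y -100). The rest (y -45 to 178, x -68 to 70): a deck 30 mm high with the clamp channel.
- channel (a point): On the deck floor (30 mm over the bench), mid-way in the open clamp channel; axes as the shaker's. The channel runs along y from -108 mm (tower) to +107 mm (low end stop); the back rail (22 mm high) has its inner face at x +48 mm. Bottles stand in a row between the clamp bar and the back rail, in any order.
- clamp_face (a point): Middle of the clamp bar's inner face (the side to the back rail), 10 mm above the deck. The bar (209 mm long in y, 12 thick, 20 high) slides in the shaker's x, linked to the stem: gap from face to back rail = 40 mm + 45 mm per rad of stem (96 mm fully open; 62 mm, one jar, at stem 0.49). It pushes the jars back as it closes.
- stem (a joint): Angle of the square stem, rad, 0 to 1.25 (both hard stops). Grows anticlockwise seen from above, which opens the clamp bar (linked positively, 45 mm per rad). Starts at 0 to 0.2, shut too far for any jar to go in. Stays where it is left; friction about 0.12 N m in all.
- stem_top (a point): Centre of the top of the square stem, 42 mm above the bench, so 58 mm down inside the shaft. The stem is 18 mm square, 32 mm long with its upper 8 mm tapered to 10.6 mm square; its flats are parallel to this point's x and y axes, which turn with it.
- shaft_mouth (a point): Centre of the mouth of the shaft, in the tower's top face 100 mm above the bench; axes as the shaker's. The shaft is a 46 mm square well with sides along x and y, 90 mm deep.
- key_grip (a point): Centre of the T-key's handle bar. The loose key (0.25 kg) is 164 mm long and stands upright; the bar is 84 mm long (along the key's x), 14 mm thick (y) and 18 mm high, on a 14 mm round shank. Pinch the bar across its 14 mm. Site axes are the key's, z up along the key.
- key_foot (a point): Centre of the T-key's lower end, 155 mm below key_grip: mouth of a square socket 21 mm wide inside (flats along the key's x and y), 30 mm deep, 29 mm square outside. It fits the 18 mm stem in any of four quarter turns with about 0.18 rad of play each way, and when seated lies 28 to 30 mm (counts from 15 mm) below stem_top. Let go in the shaft, the key stays standing.
- key_holder: Fixed key holder, a 57 mm square, 78 mm high well on a 90 mm square foot, where the T-key stands at the start. Origin at bench height on its axis; sides along its x and y.
- holder_floor (a point): Centre of the holder's inner floor, 8 mm above the bench; the well is 47 mm square inside and 70 mm deep. The key's foot stands on this floor when home.
- speed_knob (a joint): Angle of the speed knob, rad, 0 to 3.0, growing clockwise seen from above. Friction about 0.03 N m; stays where it is left.
- knob_grip (a point): On the knob's axis, at the middle height of its grip bar (121 mm above the bench). The grip bar is 44 mm long (along this point's x, which turns with the knob), 13 mm wide, 20 mm high, on a 44 mm disc 8 mm high.
- knob_pointer (a point): End of the grip bar that bears the white pointer line, 22 mm from the axis; x axis points outward.
- speed_index (a joint): Angle of the index lug, measured as the speed knob's: the pointer is at the lug when both joints read the same. It does not move during the job.
- index_mark (a point): The raised index lug on the dial, a small metal block 9 x 6 x 8 mm, 30 mm from the knob's axis; x axis points outward from the knob's axis.
- jar_0_mid (a point): Centre of a pale sample jar with a paper band with a grey screw lid (62 mm across, lid included, 74 mm tall, about 0.16 kg, straight sides), half-way up, 37 mm above its base; z up its axis. Two or three such jars are present; None if absent.
- jar_1_mid (a point): Centre of a pale sample jar with a paper band with a grey screw lid (62 mm across, lid included, 74 mm tall, about 0.16 kg, straight sides), half-way up, 37 mm above its base; z up its axis. Two or three such jars are present; None if absent.
- jar_2_mid (a point): Centre of a pale sample jar with a paper band with a grey screw lid (62 mm across, lid included, 74 mm tall, about 0.16 kg, straight sides), half-way up, 37 mm above its base; z up its axis. Two or three such jars are present; None if absent.
- dropper_b: Small amber dropper bottle, 31 x 72 mm, a bystander to be left alone; origin at the centre of its underside.
- tape_b: Roll of tape, 85 mm across, 19 mm high, a bystander to be left alone; origin at the centre of its underside.
- marker_b: Marker pen, 134 mm long, a bystander to be left alone; origin at the centre of its underside.
Things that resemble listed ones, but are neither listed nor needed, are in the scene too. Leave any green or pink look-alike of the part that bears jar_2_mid alone. What is shaped like the part that bears jar_0_mid but turquoise is not meant.

How it is judged:
On the way, in this order (a step that is already met when the one before it is completed fails the run):
1. the clamp bar is opened fully with the key on the stem (stem beyond 1.1 rad) (value of joint stem above 1.1 rad and horizontal distance between key_foot and stem_top below 0.006 m and z of key_foot in the frame of stem_top below -0.015 m), for 0.2 s.
2. every jar stands released in the open channel (x of jar_0_mid in the frame of channel between -0.05 and 0.05 m and y of jar_0_mid in the frame of channel between -0.108 and 0.11 m and z of jar_0_mid in the frame of channel between 0.031 and 0.044 m and angle between each of jar_0_mid, jar_1_mid, jar_2_mid's own z axis and vertical below 0.15 rad and x of jar_1_mid in the frame of channel between -0.05 and 0.05 m and y of jar_1_mid in the frame of channel between -0.108 and 0.11 m and z of jar_1_mid in the frame of channel between 0.031 and 0.044 m and x of jar_2_mid in the frame of channel between -0.05 and 0.05 m and y of jar_2_mid in the frame of channel between -0.108 and 0.11 m and z of jar_2_mid in the frame of channel between 0.031 and 0.044 m and contact force between each of jar_0, jar_1, jar_2 and the fingers below 0.2 N and value of joint stem above 0.9 rad), for 0.2 s.
3. the bar is brought snug against the jars with the key on the stem (stem under 0.60 rad) (x of jar_0_mid in the frame of channel between -0.05 and 0.05 m and y of jar_0_mid in the frame of channel between -0.108 and 0.11 m and z of jar_0_mid in the frame of channel between 0.031 and 0.044 m and angle between each of jar_0_mid, jar_1_mid, jar_2_mid's own z axis and vertical below 0.15 rad and x of jar_1_mid in the frame of channel between -0.05 and 0.05 m and y of jar_1_mid in the frame of channel between -0.108 and 0.11 m and z of jar_1_mid in the frame of channel between 0.031 and 0.044 m and x of jar_2_mid in the frame of channel between -0.05 and 0.05 m and y of jar_2_mid in the frame of channel between -0.108 and 0.11 m and z of jar_2_mid in the frame of channel between 0.031 and 0.044 m and horizontal distance between key_foot and stem_top below 0.006 m and z of key_foot in the frame of stem_top below -0.015 m and value of joint stem below 0.6 rad), for 0.2 s.
At the end, for the whole second after the job is handed in: Every jar stands upright (0.15 rad), released, in the channel; the bar is snug (stem below 0.62 rad); the key stands released in its holder, foot within 6 mm of the floor, 14 mm of the axis, tilt under 0.12 rad; the knob pointer is within 3 mm of the index lug's line (x of jar_0_mid in the frame of channel between -0.05 and 0.05 m and y of jar_0_mid in the frame of channel between -0.108 and 0.11 m and z of jar_0_mid in the frame of channel between 0.031 and 0.044 m and angle between each of jar_0_mid, jar_1_mid, jar_2_mid's own z axis and vertical below 0.15 rad and x of jar_1_mid in the frame of channel between -0.05 and 0.05 m and y of jar_1_mid in the frame of channel between -0.108 and 0.11 m and z of jar_1_mid in the frame of channel between 0.031 and 0.044 m and x of jar_2_mid in the frame of channel between -0.05 and 0.05 m and y of jar_2_mid in the frame of channel between -0.108 and 0.11 m and z of jar_2_mid in the frame of channel between 0.031 and 0.044 m and contact force between each of jar_0, jar_1, jar_2, t_key and the fingers below 0.2 N and linear speed of each of jar_0, jar_1, jar_2 below 0.03 m/s and value of joint stem below 0.62 rad and horizontal distance between key_foot and holder_floor below 0.014 m and z of key_foot in the frame of holder_floor below 0.006 m and angle between key_foot's own z axis and vertical below 0.12 rad and y of knob_pointer in the frame of index_mark between -0.003 and 0.003 m and x of knob_pointer in the frame of index_mark above -0.02 m); the robot touches nothing.
It fails at once if a bystander is moved by more than 3 cm (distance of dropper_b from where it was at the start of the episode above 0.03 m).
It fails at once if a bystander is moved by more than 3 cm (distance of tape_b from where it was at the start of the episode above 0.03 m).
It fails at once if a bystander is moved by more than 3 cm (distance of marker_b from where it was at the start of the episode above 0.03 m).
Of jar_0, jar_1, jar_2 only 2 to 3 are there at a start; the rules pass over those that are not, and their reading is None.
At some moment in a run one of jar_0, jar_1, jar_2 may be knocked a few centimetres aside while the robot is not near it.
It also fails if it takes over 210 s, if anything falls off the work surface, if the arm or the gripper's body presses on something with over 40 N, if the wrist force passes 120 N, or if a joint passes its speed limit or range.

## Robot

A 6-joint arm with a two-finger parallel gripper is mounted at the origin on a cart in front of the work surface, level with it; the furniture and walls round the work are solid. World frame = base frame: x ahead of the robot, y to its left, z up, the work surface at z = 0. Lengths are in m, angles in rad, forces in N, time in s.
With the tool pointing down it reaches from about 0.35 to 0.875 m from the base axis. Payload 4.2 kg.
Tool frame: the origin (TCP) lies at the centre of the arm's flange, where the gripper is bolted on; the fingertips stand 182 mm ahead of it and the grasp point (between the pads) lies 164 mm ahead of it; z points along the fingers, y is the line along which they close (so a half turn about z gives the same grasp; the last joint's range is limited). The gripper opens to 87 mm and grips with 3 to 60 N. Pads are 19 mm wide; open, the fingers measure 117 mm over their backs; the gripper's body (75 mm by 190 mm) begins 51 mm behind the grasp point.
Start: joints at [1.552, 0.385, 0.008, 0, -1.194, -0.259], TCP at [0.171, 0.601, 0.405] pointing down, gripper open.
Joint ranges: [-3.14, 3.14], [-1.21, 2.06], [-1.07, 1.41], [-3.16, 2.05], [-2.99, -0.16], [-3.1, 3.1]. Speed limits (rad/s): [2.79, 2.79, 3.14, 3.14, 3.14, 3.14].

## Interface

Orientations are given as a unit quaternion [x, y, z, w].
In Python, from cell import arm, vision, models gives the robot as it stands.
- The arm moves only by the shell command python3 -m creep 'ROWS' [FORCE]. ROWS is text: rows parted by semicolons, each of 7 numbers parted by spaces: the shift along the tool's x, y, z in mm, then the turn, a rotation vector about the tool's x, y, z in rad, then the opening, from 0 (shut) to 1 (fully open). In form: dx dy dz wx wy wz claw; .... A call has 1 to 8 rows; each row is the pose to reach, as a shift and turn from the pose commanded when the call began, along the tool's axes at that moment; what a row does not reach only later rows make up. A row lasts 1/10 s, in which the tool goes at most 50 mm and 8.59 degrees, less where a joint would pass 70% of its speed; a pose out of reach is approached as far as the arm can. A call with a gripper value outside its range is refused whole. The fingers move at their own pace and stop on an object; FORCE is the grip in N (left out, the last holds). Time passes only in rows, so rows that repeat a pose let the fingers close. It gives the time, the measured TCP pose, the force, the opening and the grip force at its end, in the units of the state.
- arm.get_obs(): the state, without advancing time (a new reading comes with each control period).
- vision.camera(name): name is "scene" or "top" or "wrist"; returns a dict with "frame" (480x640x3 uint8, red, green, blue), "K" (3x3 intrinsics, pixels), "R" (3x3) and "t" (3): a world point X has camera coordinates R X + t; the wrist camera has in their place "mount" (4x4, takes a point from camera to tool coordinates, whose origin is the TCP and whose axes are the flange's). Camera axes: x right, y down, z forward; pixel columns grow to the right and rows downward; lengths in m; the calibration is good to about 2 mm. The wrist camera is an equidistant fisheye: a pixel r from the principal point sees the ray r / f radians off the axis. A picture is of the moment at which its call begins: read the wrist's pose just before it. There is no depth.
- arm.close_job(): hands the job in; it is judged then, once.
Trained networks look in a picture, given as the dict that the camera call returned (one of the last four; its "shot" number tells which), for a name from the list of things; names that differ only in an ending like _2 or _b are one class to them, and where a whole thing is asked for, a point or a joint stands for the part that bears it (a point fixed in the world has none). Each returns a list of dicts, best first, with "confidence" (0 to 1); they miss things now and then, are a little off and sometimes report something else, mostly with a low value. They report only what shows in the picture. A call takes as long as a camera call. They do not tell look-alikes from the thing itself.
- models.look_for(label, picture): "centre" ([x, y, z] in m, in world coordinates, good to about 4 mm: the middle of the surface that is visible of it).
- models.regions_of(label, picture): "region" (480x640 bool, what is visible of it).
- models.pinpoint(label, picture): "centre" ([x, y, z] in m, in world coordinates, good to about 4 mm: a listed point, or the origin of a listed thing).
The state is a dict: "time": time; "joint_pos": joint angles; "joint_vel": joint speeds; "joint_torque": joint torques, N m; "position": TCP position; "ee_rot": TCP orientation; "ft_force": force on the tool from outside, world axes, zero at the start; "moment": the same for the moment, N m; "grip_width": finger opening in m; "grasp_force": force on a finger pad.
Only numpy, scipy, OpenCV 4.12 (cv2) and the standard library are available. Lean on these libraries where they do the work, as an engineer would, in place of code of your own. Each camera call takes 0.05 s, during which the arm holds its last target. There are 200 camera calls.

## Working session

There is one attempt and no reset: what is moved stays moved. The work goes in short steps, Python scripts to look and compute and a shell command to move; the robot and the scene stay as the last step left them, time stands still between calls to the robot, and variables do not carry over. Pictures are saved under pics/ and viewed, at most 14 in all, crops included, and the job is handed in when it is done.

```bash
ls; mkdir -p pics; cat > h.py <<'E'
import numpy as np,cv2
from cell import arm,vision,models
from scipy.spatial.transform import Rotation as R
def save(p,n): cv2.imwrite(f'pics/{n}.png',cv2.cvtColor(p['frame'],cv2.COLOR_RGB2BGR))
def pp(label,p,n=4,f='pinpoint'):
    for d in getattr(models,f)(label,p)[:n]: print(p.get('shot'),f,label,np.round(d['centre'],4),round(d['confidence'],2))
def st():
    o=arm.get_obs(); print('t',round(o['time'],2),'p',np.round(o['position'],4),'q',np.round(o['ee_rot'],4),'F',np.round(o['ft_force'],1),'w',round(o['grip_width'],4),round(o['grasp_force'],1),'j',np.round(o['joint_pos'],2)); return o
def rel(target,yaw=None):
    """shift (mm) in tool axes to put grasp point at target with tool down; tool-x yaw in world"""
    o=arm.get_obs(); r=R.from_quat(o['ee_rot']); 
    x=r.as_matrix()[:,0]; y0=np.arctan2(x[1],x[0])
    t=np.array(target)+[0,0,.164]
    print('tool shift mm',np.round(r.inv().apply(t-o['position'])*1000,1),'yaw now',round(y0,4), 'wz' , None if yaw is None else round(-((yaw-y0+np.pi/2)%np.pi-np.pi/2),4))
    if yaw is not None:
        rt=R.from_euler('z',yaw)*R.from_euler('x',np.pi)
        print('rotvec', np.round((r.inv()*rt).as_rotvec(),4))
E
python3 - <<'E'
from h import *
o=st(); 
print(R.from_quat(o['ee_rot']).as_matrix().round(3))
for c in ['scene','top']:
    p=vision.camera(c); save(p,c+'0')
    for l in ['shaker','channel','clamp_face','stem_top','shaft_mouth','key_grip','key_foot','holder_floor','key_holder','knob_grip','knob_pointer','index_mark','jar_0_mid','dropper_b','tape_b','marker_b']: pp(l,p,6)
E
```

```text
pics
t 0.0 p [0.1713 0.6008 0.4037] q [ 9.904e-01 -1.386e-01 -1.000e-04  1.100e-03] F [ 0.3 -0.5  0.6] w 0.0874 0.0 j [ 1.55  0.39  0.01 -0.   -1.19 -0.26]
[[ 0.962 -0.274 -0.   ]
 [-0.274 -0.962 -0.002]
 [ 0.     0.002 -1.   ]]
1 pinpoint shaker [ 0.6136 -0.0862  0.0011] 0.66
1 pinpoint channel [ 0.6163 -0.0222  0.0304] 0.86
1 pinpoint clamp_face [ 0.6262 -0.0233  0.0388] 0.86
1 pinpoint stem_top [ 0.431  -0.3808 -0.0047] 0.66
1 pinpoint stem_top [ 0.4367 -0.3774  0.0077] 0.6
1 pinpoint shaft_mouth [ 0.4307 -0.3789 -0.0022] 0.74
1 pinpoint shaft_mouth [ 0.59   -0.1895  0.1044] 0.64
1 pinpoint key_grip [ 0.4384 -0.3836  0.1604] 0.87
1 pinpoint holder_floor [ 0.4364 -0.3797  0.0082] 0.95
1 pinpoint key_holder [ 0.4326 -0.3807 -0.0033] 0.81
1 pinpoint knob_grip [ 0.659  -0.1847  0.1232] 0.7
1 pinpoint knob_pointer [ 0.6792 -0.1893  0.118 ] 0.71
1 pinpoint knob_pointer [ 0.6177 -0.0892 -0.002 ] 0.28
1 pinpoint jar_0_mid [ 0.4421 -0.1026  0.0376] 0.81
1 pinpoint jar_0_mid [ 0.605  -0.3298  0.0424] 0.56
1 pinpoint jar_0_mid [0.3656 0.1291 0.0015] 0.51
1 pinpoint dropper_b [ 0.608  -0.4451
[... 483 characters left out ...]
 0.5861 -0.1911  0.1011] 0.91
2 pinpoint key_grip [ 0.4349 -0.3839  0.1624] 0.93
2 pinpoint key_foot [ 0.4371 -0.3778  0.0078] 0.8
2 pinpoint key_foot [0.4401 0.015  0.0376] 0.2
2 pinpoint holder_floor [ 0.4374 -0.3796  0.0068] 0.66
2 pinpoint key_holder [ 0.4325 -0.3844  0.0016] 0.68
2 pinpoint knob_grip [ 0.6517 -0.1908  0.1213] 0.64
2 pinpoint knob_grip [ 0.5887 -0.1951  0.0411] 0.35
2 pinpoint knob_pointer [ 0.676  -0.1917  0.1268] 0.84
2 pinpoint jar_0_mid [ 0.4423 -0.104   0.035 ] 0.84
2 pinpoint jar_0_mid [ 0.604  -0.3299  0.0407] 0.63
2 pinpoint dropper_b [ 0.6071 -0.4446 -0.0036] 0.62
2 pinpoint tape_b [ 0.5179 -0.5471  0.0014] 0.81
2 pinpoint marker_b [ 0.3626  0.1301 -0.0009] 0.53
```

View pics/scene0.png

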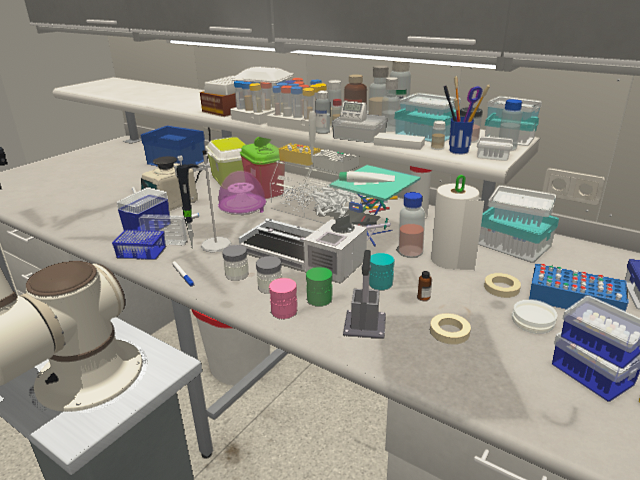

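View pics/top0.png

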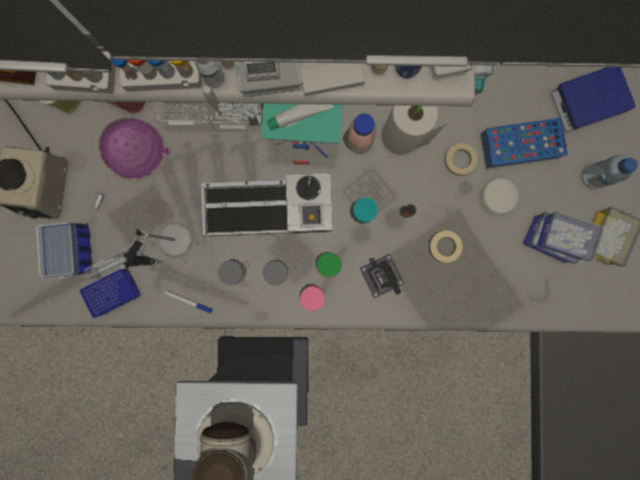

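Two real jars (grey lids, top view px (231,272) and (275,272)). The pink, green and turquoise ones are look-alikes. The key stands in its holder at (383,275), and the shaker's yaw is about +3°. I'll get the yaws while setting off.

```bash
python3 -m creep '0 0 -50 0 0 0 1;0 0 -100 0 0 0 1;0 0 -150 0 0 0 1;35 37 -150 0 0 0 1;70 74 -150 0 0 0 1;105 111 -150 0 0 0 1;140 148 -150 0 0 0 1;175 185 -150 0 0 0 1'
python3 - <<'E'
from h import *
st()
p=vision.camera('top')
def plane(uv,z):
    K,Rm,t=p['K'],p['R'],p['t']; d=np.linalg.inv(K)@np.array([uv[0],uv[1],1.]); C=-Rm.T@t; w=Rm.T@d
    return C+w*(z-C[2])/w[2]
for l,z in [('key_grip',.17),('shaker',.05),('key_holder',.05)]:
    for d in models.regions_of(l,p)[:1]:
        c,_=cv2.findContours(d['region'].astype('uint8'),0,2); c=max(c,key=cv2.contourArea)
        b=cv2.boxPoints(cv2.minAreaRect(c)); w=np.array([plane(x,z)for x in b]); 
        e=w[1]-w[0];f=w[2]-w[1];
        print(l,d['confidence'],w.mean(0).round(4),[(round(np.linalg.norm(v),4),round(np.degrees(np.arctan2(v[1],v[0])),1))for v in(e,f)])
im=cv2.resize(p['frame'][160:320,180:440],(780,480),interpolation=3); save({'frame':im},'topcrop')
E
```

```text
time: 2.5
position: [0.2872, 0.3771, 0.555]
ee_rot: [0.99, -0.138, 0.0, -0.0]
ft_force: [1.0, 0.5, 1.0]
grip_width: 0.0868
grasp_force: 0.0
t 2.5 p [0.2872 0.3771 0.555 ] q [ 9.904e-01 -1.381e-01  1.000e-04 -4.000e-04] F [1.  0.5 1. ] w 0.0868 0.0 j [ 1.26  0.05 -0.06  0.   -1.46  0.03]
key_grip 0.67 [ 0.4284 -0.3707  0.17  ] [(np.float64(0.0397), np.float64(-62.9)), (np.float64(0.085), np.float64(-153.0))]
shaker 0.61 [ 0.6118 -0.0762  0.05  ] [(np.float64(0.3392), np.float64(-85.8)), (np.float64(0.1543), np.float64(-175.9))]
key_holder 0.63 [ 0.4349 -0.3761  0.05  ] [(np.float64(0.0886), np.float64(-63.9)), (np.float64(0.0872), np.float64(-154.1))]
```

View pics/topcrop.png

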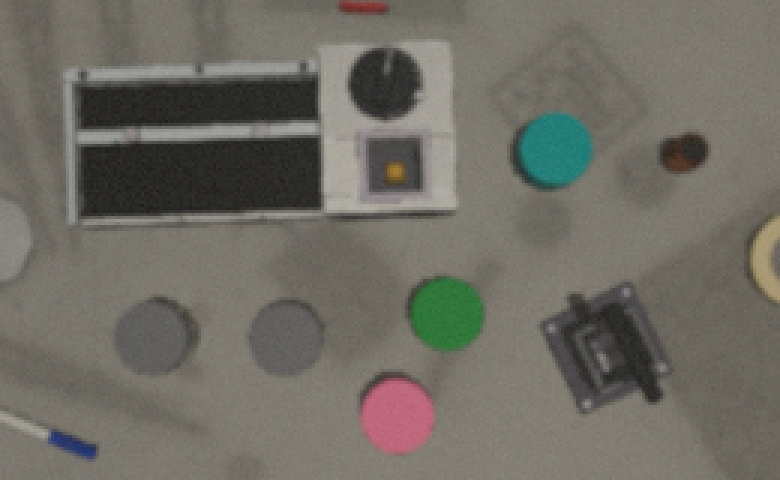

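```bash
python3 -m creep '25 41 0 0 0 0.149 1;50 83 0 0 0 0.298 1;75 125 0 0 0 0.447 1;101 166 0 0 0 0.596 1;126 208 0 0 0 0.745 1;151 249 0 0 0 0.894 1;176 291 0 0 0 1.043 1;202 333 0 0 0 1.192 1'
python3 - <<'E'
from h import *
st(); rel([.435,-.378,.3],-2.67)
E
```

```text
time: 3.5
position: [0.3902, 0.0029, 0.5549]
ee_rot: [0.741, -0.672, 0.0, -0.0]
ft_force: [1.9, -0.3, -0.6]
grip_width: 0.0873
grasp_force: 0.0
t 3.5 p [0.3902 0.0029 0.5549] q [ 7.407e-01 -6.718e-01  1.000e-04 -5.000e-04] F [ 1.9 -0.3 -0.6] w 0.0873 0.0 j [ 0.43 -0.11 -0.21 -0.   -1.47 -0.33]
tool shift mm [383.5  -7.4  90.8] yaw now -1.4733 wz 1.1967
rotvec [-5.0000e-04  9.0000e-04  1.1967e+00]
```

```bash
python3 -m creep '48 -1 11 0 0 0.149 1;96 -2 22 0 0 0.298 1;144 -3 33 0 0 0.447 1;192 -4 44 0 0 0.596 1;240 -5 55 0 0 0.745 1;288 -6 66 0 0 0.894 1;336 -7 78 0 0 1.043 1;383 -7 90 0 0 1.192 1'
python3 -m creep '0 0 0 0 0 0 1;0 0 0 0 0 0 1'
python3 - <<'E'
from h import *
cat='''
def wray(p,o,uv):
    K=p['K']; x=(uv[0]-K[0,2])/K[0,0]; y=(uv[1]-K[1,2])/K[1,1]; r=np.hypot(x,y)
    d=np.array([np.sin(r)*x/max(r,1e-9),np.sin(r)*y/max(r,1e-9),np.cos(r)])
    M=p['mount']; Rw=R.from_quat(o['ee_rot']).as_matrix()
    return np.array(o['position'])+Rw@M[:3,3], Rw@M[:3,:3]@d
def wplane(p,o,uv,z):
    c,d=wray(p,o,uv); return c+d*(z-c[2])/d[2]
def wrist(n=None):
    o=st(); p=vision.camera('wrist')
    if n: save(p,n)
    return o,p
def box(l,p,o,z,n=1):
    for d in models.regions_of(l,p)[:n]:
        c,_=cv2.findContours(d['region'].astype('uint8'),0,1); c=max(c,key=cv2.contourArea)[:,0]
        w=np.array([wplane(p,o,u,z)[:2] for u in c])
        (m,s,_)=r=cv2.minAreaRect((w*1000).astype('float32')); b=cv2.boxPoints(r); e=b[1]-b[0]; f=b[2]-b[1]
        print(l,round(d['confidence'],2),'ctr',np.round(m,1),[(round(float(np.hypot(*v)),1),round(float(np.arctan2(v[1],v[0])),3)) for v in (e,f)],'px',c.mean(0).round(),c.min(0),c.max(0))
'''
open('h.py','a').write(cat)
E
python3 - <<'E'
from h import *
o,p=wrist('w1')
for l in ['key_grip','key_holder','holder_floor']: pp(l,p,2)
box('key_grip',p,o,.172); box('key_holder',p,o,.0)
E
```

```text
time: 4.3
position: [0.4369, -0.3784, 0.4634]
ee_rot: [-0.235, 0.972, 0.0, -0.0]
ft_force: [0.4, 0.0, -0.5]
grip_width: 0.0869
grasp_force: 0.0
time: 4.5
position: [0.4366, -0.3773, 0.4627]
ee_rot: [-0.238, 0.971, 0.001, -0.001]
ft_force: [0.5, 0.8, 0.4]
grip_width: 0.0872
grasp_force: 0.0
t 4.5 p [ 0.4366 -0.3773  0.4627] q [-0.2376  0.9714  0.0011 -0.0012] F [0.5 0.8 0.4] w 0.0872 0.0 j [-0.43  0.27 -0.02 -0.   -1.29 -0.66]
4 pinpoint key_grip [ 0.4336 -0.3773  0.1612] 0.71
4 pinpoint key_holder [ 0.4344 -0.3824  0.0009] 0.92
4 pinpoint holder_floor [ 0.43   -0.3843  0.0095] 0.56
key_grip 0.88 ctr [ 434.3 -381.4] [(19.3, -1.101), (82.1, 0.47)] px [322. 230.] [310 177] [336 282]
key_holder 0.91 ctr [ 438.  -380.5] [(92.3, -1.097), (94.7, 0.473)] px [323. 197.] [285 159] [362 236]
```

View pics/w1.png

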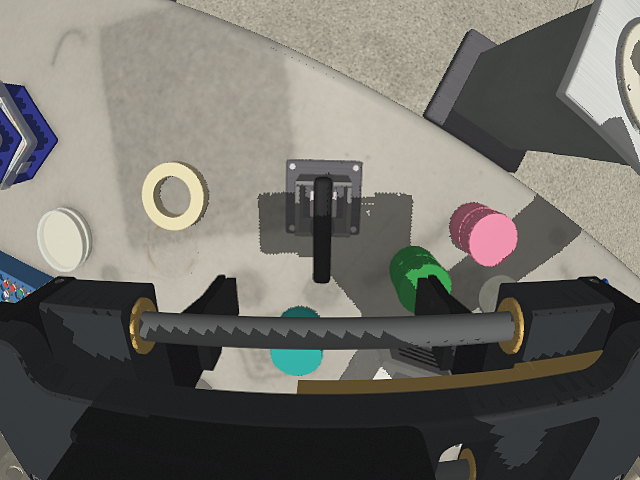

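The bar is seen end-on at px (322,230), yaw 0.47, already aligned. Going down to grip it.

```bash
python3 - <<'E'
from h import *
rel([.434,-.3805,.163],-2.67)
E
```

```text
tool shift mm [  3.8  -3.5 138.8] yaw now -2.6596 wz 0.0104
rotvec [-0.0015  0.0011  0.0104]
```

```bash
python3 -m creep '4 -4 40 0 0 0.01 1;4 -4 80 0 0 0.01 1;4 -4 110 0 0 0.01 1;4 -4 125 0 0 0.01 1;4 -4 136 0 0 0.01 1;4 -4 136 0 0 0.01 1;4 -4 136 0 0 0.01 0.5;4 -4 136 0 0 0.01 0' 40
python3 -m creep '0 0 0 0 0 0 0;0 0 0 0 0 0 0;0 0 0 0 0 0 0;0 0 -10 0 0 0 0;0 0 -20 0 0 0 0' 40
```

```text
time: 5.6
position: [0.434, -0.3822, 0.3303]
ee_rot: [-0.233, 0.972, -0.001, 0.001]
ft_force: [-0.7, 0.3, 0.4]
grip_width: 0.0779
grasp_force: 0.0
time: 6.1
position: [0.4336, -0.3822, 0.3495]
ee_rot: [-0.233, 0.973, -0.0, -0.0]
ft_force: [-0.2, -0.8, -0.3]
grip_width: 0.0391
grasp_force: 0.0
```

```bash
python3 -m creep '0 0 22 0 0 0 0.5;0 0 22 0 0 0 0;0 0 22 0 0 0 0;0 0 22 0 0 0 0;0 0 22 0 0 0 0;0 0 22 0 0 0 0;0 0 22 0 0 0 0;0 0 22 0 0 0 0' 40
python3 -m creep '0 0 0 0 0 0 0;0 0 0 0 0 0 0;0 0 -10 0 0 0 0;0 0 -30 0 0 0 0' 40
```

```text
time: 6.9
position: [0.4337, -0.3822, 0.3274]
ee_rot: [-0.233, 0.973, -0.0, 0.0]
ft_force: [-0.8, -0.1, 3.0]
grip_width: 0.0135
grasp_force: 40.0
time: 7.3
position: [0.4329, -0.3816, 0.3545]
ee_rot: [-0.232, 0.973, 0.003, -0.002]
ft_force: [0.4, -0.6, -3.4]
grip_width: 0.0134
grasp_force: 40.0
```

```bash
python3 -m creep '0 0 -40 0 0 0 0;0 0 -80 0 0 0 0;0 0 -120 0 0 0 0;0 0 -120 0 0 0 0'
python3 - <<'E'
from h import *
o,p=wrist()
print(p['mount'].round(3),p['K'].round(1))
rel([.588,-.192,.305],-3.0)
E
```

```text
time: 7.7
position: [0.4338, -0.3826, 0.4833]
ee_rot: [-0.233, 0.972, -0.005, 0.004]
ft_force: [0.3, -0.4, -2.2]
grip_width: 0.0138
grasp_force: 40.0
t 7.7 p [ 0.4338 -0.3826  0.4833] q [-0.233   0.9725 -0.0047  0.004 ] F [ 0.3 -0.4 -2.2] w 0.0138 40.0 j [-0.44  0.26  0.02  0.   -1.32 -0.66]
[[-0.    -0.962 -0.274  0.075]
 [ 1.     0.    -0.002 -0.   ]
 [ 0.002 -0.274  0.962  0.021]
 [ 0.     0.     0.     1.   ]] [[371.6   0.  326.3]
 [  0.  371.6 238.7]
 [  0.    0.    1. ]]
tool shift mm [-223.7   99.6   10.8] yaw now -2.6719 wz 0.3281
rotvec [-0.0038  0.0044  0.3281]
```

```bash
python3 -m creep '-40 13 0 0 0 0.1 0;-80 26 0 0 0 0.2 0;-128 39 0 0 0 0.33 0;-128 39 0 0 0 0.33 0;-128 39 0 0 0 0.33 0'
python3 - <<'E'
from h import *
o,p=wrist('w2')
for l in ['shaft_mouth','stem_top','shaker','knob_grip','channel','key_foot','key_grip','index_mark','knob_pointer']: pp(l,p,2)
box('shaker',p,o,.1); box('stem_top',p,o,.042); box('stem',p,o,.042)
E
```

```text
time: 8.25
position: [0.5308, -0.2882, 0.4738]
ee_rot: [-0.071, 0.997, 0.001, -0.003]
ft_force: [-0.3, -0.3, -1.9]
grip_width: 0.0135
grasp_force: 40.0
t 8.25 p [ 0.5308 -0.2882  0.4738] q [-0.071   0.9975  0.0014 -0.0026] F [-0.3 -0.3 -1.9] w 0.0135 40.0 j [-0.23  0.31  0.07 -0.   -1.34 -1.2 ]
6 pinpoint shaft_mouth [ 0.5811 -0.192   0.1025] 0.74
6 pinpoint stem_top [ 0.5828 -0.1932  0.0459] 0.51
6 pinpoint shaker [ 0.6108 -0.087  -0.0033] 0.67
6 pinpoint channel [ 0.6206 -0.0275  0.0307] 0.68
6 pinpoint key_foot [ 0.5327 -0.2905  0.1559] 0.86
6 pinpoint key_grip [ 0.5339 -0.2883  0.3079] 0.58
6 pinpoint index_mark [ 0.5845 -0.196   0.0448] 0.63
stem_top 0.41 ctr [ 588.1 -194.3] [(17.0, -1.538), (10.1, 0.033)] px [397. 262.] [390 258] [404 266]
```

View pics/w2.png

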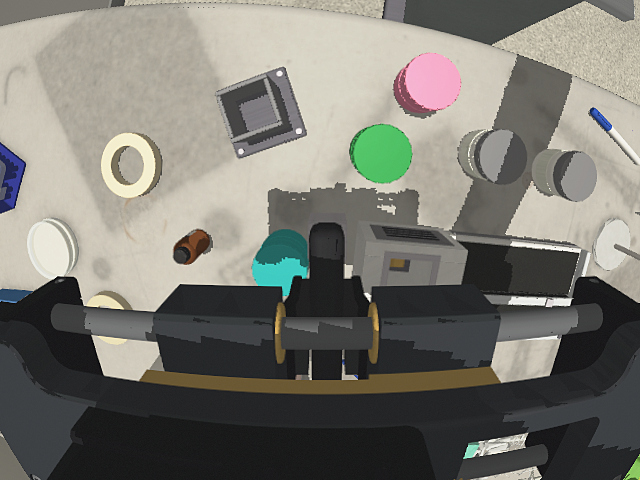

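```bash
python3 - <<'E'
from h import *
o=st()
p=vision.camera('top')
def plane(uv,z):
    K,Rm,t=p['K'],p['R'],p['t']; d=np.linalg.inv(K)@np.array([uv[0],uv[1],1.]); C=-Rm.T@t; w=Rm.T@d
    return (C+w*(z-C[2])/w[2]).round(4)
print('topmouth',plane((312,215.3),.1),'stem',plane((312,217.3),.042))
for nm,a in [('tower/back-left',(287,174)),('back-right',(330,173)),('front right',(332,230.5)),('front left',(288.5,231))]: print(nm,plane(a,.1))
hsv=cv2.cvtColor(p['frame'],cv2.COLOR_RGB2HSV); m=cv2.inRange(hsv,(10,90,60),(35,255,255)); m[:200]=0;m[235:]=0;m[:,:295]=0;m[:,330:]=0
ys,xs=np.nonzero(m); print(len(xs), xs.mean(),ys.mean(),plane((xs.mean(),ys.mean()),.042))
q=vision.camera('wrist')
hsv=cv2.cvtColor(q['frame'],cv2.COLOR_RGB2HSV); m=cv2.inRange(hsv,(10,90,60),(35,255,255)); m[:240]=0;m[285:]=0;m[:,:375]=0;m[:,420:]=0
ys,xs=np.nonzero(m); print(len(xs), xs.min(),xs.max(),ys.min(),ys.max(),wplane(q,o,(xs.mean(),ys.mean()),.042).round(4))
save({'frame':cv2.resize(q['frame'][210:330,340:480],(700,600),interpolation=2)},'w2c')
E
```

```text
t 8.9 p [ 0.5299 -0.2895  0.4768] q [-6.970e-02  9.976e-01 -0.000e+00  1.000e-04] F [ 0.2 -0.3 -2.4] w 0.0134 40.0 j [-0.23  0.31  0.08 -0.   -1.34 -1.2 ]
topmouth [ 0.5834 -0.1952  0.1   ] stem [ 0.5838 -0.1948  0.042 ]
tower/back-left [ 0.6858 -0.1318  0.1   ]
back-right [ 0.6897 -0.2387  0.1   ]
front right [ 0.5463 -0.2452  0.1   ]
front left [ 0.5438 -0.1376  0.1   ]
0 nan nan [nan nan nan]
109 392 405 257 264 [ 0.5883 -0.1948  0.042 ]<stdin>:10: RuntimeWarning: Mean of empty slice.
  ret = ret.dtype.type(ret / rcount)
```

View pics/w2c.png

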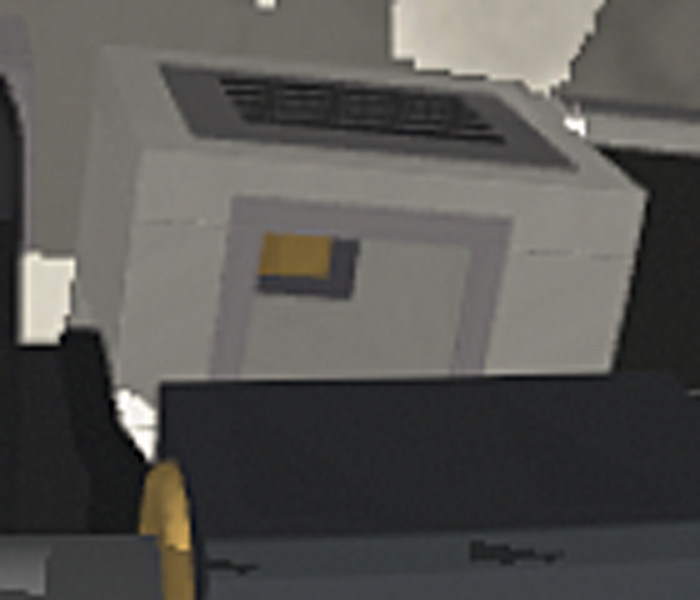

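```bash
python3 - <<'E'
from h import *
o=st(); q=vision.camera('wrist')
w=lambda a,b,z=.1: wplane(q,o,(340+a/5-.4,210+b/5-.4),z)[:2].round(4)
A,B=w(145,150),w(645,190); print('front edge',A,B,np.hypot(*(B-A)),'yaw',np.arctan2(-(B-A)[0],(B-A)[1]))
a,b=w(262,225),w(475,240); print('mouth inner',a,b,np.hypot(*(b-a)),'yaw',np.arctan2(-(b-a)[0],(b-a)[1]))
y=.055; ex=np.array([np.cos(y),np.sin(y)]);ey=np.array([-np.sin(y),np.cos(y)])
print('c1',(a+b)/2+.023*ex,'c2',A+.05*ey+.038*ex,B-.06*ey+.038*ex)
a,b=w(232,197),w(512,217); print('outer',a,b,(a+b)/2,np.hypot(*(b-a)))
E
```

```text
t 9.0 p [ 0.53   -0.2894  0.4768] q [-0.0698  0.9976 -0.      0.    ] F [-0.1 -0.4 -3.2] w 0.0138 40.0 j [-0.23  0.31  0.08 -0.   -1.34 -1.2 ]
front edge [ 0.5521 -0.2443] [ 0.5457 -0.1363] 0.1081894634426107 yaw 0.05919003892812115
mouth inner [ 0.5644 -0.2177] [ 0.5616 -0.1718] 0.04598532374573435 yaw 0.06092667871050922
c1 [ 0.58596522 -0.19348564] c2 [ 0.58729393 -0.19228666] [ 0.58694088 -0.19412033]
outer [ 0.5594 -0.225 ] [ 0.5556 -0.1649] [ 0.5575  -0.19495] 0.0602200132846216
```

```bash
python3 - <<'E'
from h import *
rel([.5865,-.1935,.477-.164],-2.98)
E
```

```text
tool shift mm [-69.3  87.1  -0.2] yaw now -3.0018 wz -0.0218
rotvec [ 0.      0.     -0.0218]
```

```bash
python3 -m creep '-23 29 0 0 0 -0.022 0;-46 58 0 0 0 -0.022 0;-69 87 0 0 0 -0.022 0;-69 87 0 0 0 -0.022 0;-69 87 30 0 0 -0.022 0;-69 87 60 0 0 -0.022 0;-69 87 90 0 0 -0.022 0;-69 87 104 0 0 -0.022 0'
python3 - <<'E'
from h import *
st(); rel([.5865,-.1935,.369-.164],-2.98)
E
```

```text
time: 9.85
position: [0.5853, -0.1938, 0.3694]
ee_rot: [-0.081, 0.997, 0.001, -0.003]
ft_force: [-0.5, -0.2, -3.1]
grip_width: 0.0137
grasp_force: 40.0
t 9.85 p [ 0.5853 -0.1938  0.3694] q [-8.050e-02  9.968e-01  8.000e-04 -2.700e-03] F [-0.5 -0.2 -3.1] w 0.0137 40.0 j [-0.06  0.4  -0.06 -0.   -1.12 -1.35]
tool shift mm [-1.2  0.1  0.4] yaw now -2.9804 wz -0.0004
rotvec [ 0.0021 -0.0052 -0.0004]
```

```bash
python3 -m creep '0 0 6 0 0 0 0;0 0 12 0 0 0 0;0 0 18 0 0 0 0;0 0 18 0 0 0 0'; python3 -m creep '0 0 6 0 0 0 0;0 0 12 0 0 0 0;0 0 18 0 0 0 0;0 0 18 0 0 0 0'
```

```text
time: 10.25
position: [0.5862, -0.1937, 0.3546]
ee_rot: [-0.081, 0.997, 0.0, -0.0]
ft_force: [-0.6, 0.3, -2.1]
grip_width: 0.0139
grasp_force: 40.0
time: 10.65
position: [0.5864, -0.1935, 0.3368]
ee_rot: [-0.081, 0.997, 0.0, 0.001]
ft_force: [1.2, 0.0, -1.9]
grip_width: 0.0137
grasp_force: 39.9
```

```bash
python3 -m creep '0 0 3 0 0 -0.1 0;0 0 3 0 0 -0.24 0;0 0 3 0 0 -0.38 0;0 0 3 0 0 -0.52 0;0 0 3 0 0 -0.66 0;0 0 3 0 0 -0.80 0;0 0 3 0 0 -0.94 0;0 0 3 0 0 -1.08 0' 60
python3 -c "
from h import *
o=st();print(o['moment']);rel([.5865,-.1935,.2])"
```

```text
time: 11.45
position: [0.5869, -0.1931, 0.3337]
ee_rot: [-0.584, 0.812, -0.0, 0.001]
ft_force: [2.1, 2.9, -1.8]
grip_width: 0.0133
grasp_force: 59.9
t 11.45 p [ 0.5869 -0.1931  0.3337] q [-5.839e-01  8.118e-01 -4.000e-04  1.400e-03] F [ 2.1  2.9 -1.8] w 0.0133 59.9 j [-0.06  0.43 -0.11 -0.   -1.03 -0.27]
[ 1.11633716 -0.75025065 -0.12630105]
tool shift mm [  0.4   0.2 -30.3] yaw now -1.8946 wz None
```

```bash
python3 -m creep '0 0 0 0 0 -0.08 0;0 0 0 0 0 -0.16 0;0 0 0 0 0 -0.2 0;0 0 0 0 0 -0.2 0;0 0 0 0 0 -0.2 0' 60
python3 -c "
from h import *
o=st();print(o['moment']);rel([.5865,-.1935,.2])"
```

```text
time: 11.95
position: [0.5867, -0.1932, 0.3337]
ee_rot: [-0.66, 0.751, -0.0, 0.001]
ft_force: [2.1, 3.8, -2.2]
grip_width: 0.0135
grasp_force: 59.9
t 11.95 p [ 0.5867 -0.1932  0.3337] q [-6.597e-01  7.515e-01 -3.000e-04  9.000e-04] F [ 2.1  3.8 -2.2] w 0.0135 59.9 j [-0.06  0.43 -0.11 -0.   -1.03 -0.07]
[ 1.47483963 -0.90831945 -0.08109507]
tool shift mm [  0.3   0.1 -30.3] yaw now -1.7007 wz None
```

```bash
python3 -m creep '0 0 0 0 0 -0.04 0;0 0 0 0 0 -0.06 0;0 0 0 0 0 -0.06 0;0 0 0 0 0 -0.06 0' 60
python3 -c "
from h import *
o=st();print(o['moment']);
p=vision.camera('top');pp('clamp_face',p);save({'frame':cv2.resize(p['frame'][150:260,190:350],(800,550),interpolation=2)},'t3')"
```

```text
time: 12.35
position: [0.5865, -0.1934, 0.3337]
ee_rot: [-0.682, 0.731, -0.0, 0.001]
ft_force: [2.2, 3.4, -2.6]
grip_width: 0.0131
grasp_force: 59.9
t 12.35 p [ 0.5865 -0.1934  0.3337] q [-6.820e-01  7.313e-01 -2.000e-04  5.000e-04] F [ 2.2  3.4 -2.6] w 0.0131 59.9 j [-0.06  0.43 -0.11 -0.   -1.03 -0.01]
[ 1.6278602  -1.21701338 -0.0916459 ]
10 pinpoint clamp_face [ 0.5713 -0.0229  0.0417] 0.79
```

View pics/t3.png

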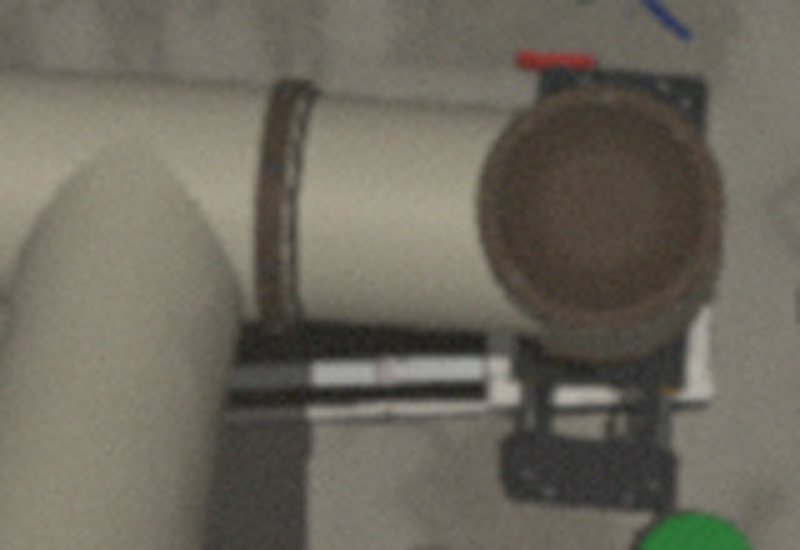

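The bar is at its outer end, clamp_face having moved about 54 mm. I'll relax the twist, leave the key in the shaft and go to the jars.

```bash
python3 -m creep '0 0 0 0 0 0.08 0;0 0 0 0 0 0.14 0;0 0 0 0 0 0.14 0.5;0 0 0 0 0 0.14 0.5;0 0 0 0 0 0.14 0.5;0 0 -20 0 0 0.14 1;0 0 -60 0 0 0.14 1;0 0 -100 0 0 0.14 1'
python3 - <<'E'
from h import *
st(); rel([.442,-.090,.22],-1.51)
E
```

```text
time: 13.25
position: [0.5859, -0.194, 0.4345]
ee_rot: [-0.63, 0.777, 0.001, -0.001]
ft_force: [1.0, 0.6, 0.0]
grip_width: 0.0536
grasp_force: 0.0
t 13.25 p [ 0.5859 -0.194   0.4345] q [-6.297e-01  7.768e-01  6.000e-04 -1.500e-03] F [1.  0.6 0. ] w 0.0536 0.0 j [-0.06  0.35  0.04  0.   -1.26 -0.15]
tool shift mm [-72.1 162.1  50.8] yaw now -1.7793 wz -0.2693
rotvec [ 0.003  -0.0011 -0.2693]
```

```bash
python3 -m creep '-28 42 0 0 0 -0.09 1;-56 85 0 0 0 -0.18 1;-84 128 10 0 0 -0.27 1;-111 170 20 0 0 -0.27 1;-111 170 20 0 0 -0.27 1;-111 170 20 0 0 -0.27 1'
python3 - <<'E'
from h import *
o,p=wrist('w4')
for l in ['jar_0_mid','channel','clamp_face','key_grip']: pp(l,p,6)
for l in ['jar_0_mid']: box(l,p,o,.074,5)
save(vision.camera('scene'),'s4')
E
```

```text
time: 13.85
position: [0.4421, -0.0494, 0.4145]
ee_rot: [0.729, -0.684, 0.001, -0.0]
ft_force: [0.4, -0.6, 0.9]
grip_width: 0.0862
grasp_force: 0.0
t 13.85 p [ 0.4421 -0.0494  0.4145] q [ 7.293e-01 -6.842e-01  6.000e-04 -1.000e-04] F [ 0.4 -0.6  0.9] w 0.0862 0.0 j [ 0.26  0.06 -0.39  0.   -1.11 -0.19]
11 pinpoint clamp_face [ 0.5699 -0.0243  0.0428] 0.56
11 pinpoint key_grip [ 0.5887 -0.1914  0.1656] 0.75
jar_0_mid 0.92 ctr [ 442.4 -103.1] [(60.0, -1.041), (60.5, 0.53)] px [332. 161.] [296 126] [366 196]
```

View pics/w4.png

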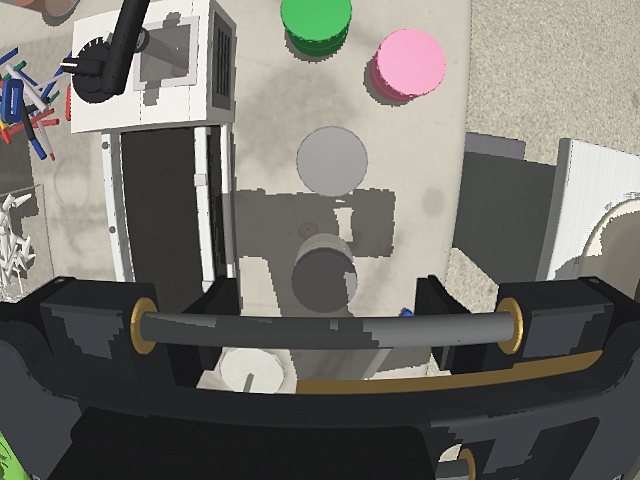

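View pics/s4.png

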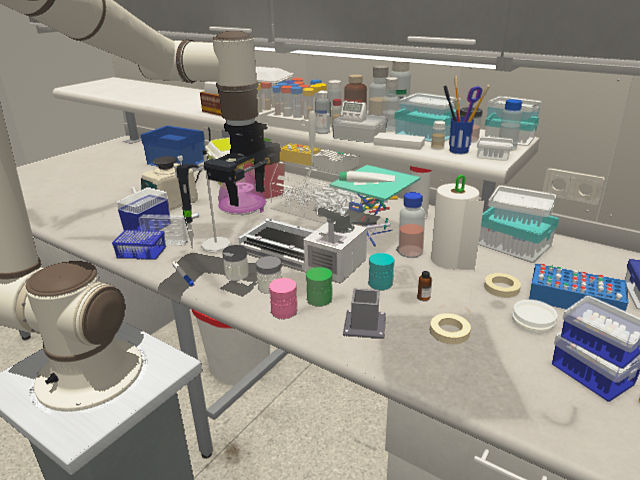

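```bash
python3 - <<'E'
from h import *
o=arm.get_obs(); p=vision.camera('wrist')
print('B',wplane(p,o,(324,280),.074).round(4))
print('backrail in',wplane(p,o,(122,200),.052).round(4),wplane(p,o,(119,134),.052).round(4),'bar inner',wplane(p,o,(195.5,160),.05).round(4))
rel([.4424,-.1031,.058],-1.51)
E
```

```text
B [0.4433 0.0045 0.074 ]
backrail in [ 0.6564 -0.0579  0.052 ] [ 0.6583 -0.126   0.052 ] bar inner [ 0.5727 -0.099   0.05  ]
tool shift mm [ 52.6   4.3 191.6] yaw now -1.511 wz -0.001
rotvec [ 0.0005 -0.0002 -0.001 ]
```

```bash
python3 -m creep '26 2 30 0 0 0 1;53 4 70 0 0 0 1;53 4 115 0 0 0 1;53 4 150 0 0 0 1;53 4 180 0 0 0 1;53 4 191 0 0 0 1;53 4 191 0 0 0 0.6;53 4 191 0 0 0 0.6' 25
python3 -m creep '0 0 0 0 0 0 0.5;0 0 0 0 0 0 0.5;0 0 0 0 0 0 0.5;0 0 0 0 0 0 0.5;0 0 0 0 0 0 0.5' 25
```

```text
time: 15.05
position: [0.4428, -0.1031, 0.2229]
ee_rot: [0.728, -0.685, 0.0, 0.0]
ft_force: [0.1, 0.1, 0.3]
grip_width: 0.0782
grasp_force: 0.0
time: 15.55
position: [0.4424, -0.1029, 0.2237]
ee_rot: [0.728, -0.685, 0.0, -0.0]
ft_force: [-0.9, 0.2, 6.5]
grip_width: 0.0617
grasp_force: 25.0
```

```bash
python3 -m creep '0 0 -30 0 0 0 0.5;0 0 -70 0 0 0 0.5;0 0 -100 0 0 0 0.5;0 0 -100 0 0 0 0.5'
python3 - <<'E'
from h import *
st(); rel([.617,-.0582,.156],-1.51)
E
```

```text
time: 15.95
position: [0.4435, -0.1028, 0.327]
ee_rot: [0.729, -0.685, 0.004, -0.004]
ft_force: [-0.0, 0.3, -3.1]
grip_width: 0.0617
grasp_force: 25.0
t 15.95 p [ 0.4435 -0.1028  0.327 ] q [ 0.7287 -0.6848  0.0037 -0.0038] F [-0.   0.3 -3.1] w 0.0617 25.0 j [ 0.13  0.17 -0.51  0.   -0.88 -0.07]
tool shift mm [ -33.8 -175.9    8.9] yaw now -1.5088 wz 0.0012
rotvec [-0.0107 -0.0002  0.0012]
```

```bash
python3 -m creep '-8 -44 0 0 0 0 0.5;-17 -88 0 0 0 0 0.5;-25 -132 0 0 0 0 0.5;-34 -175 0 0 0 0 0.5;-34 -175 0 0 0 0 0.5;-34 -175 0 0 0 0 0.5'
python3 - <<'E'
from h import *
o,p=wrist('w5'); rel([.617,-.0582,.088],-1.51)
pp('clamp_face',p);pp('channel',p)
E
```

```text
time: 16.55
position: [0.6149, -0.058, 0.3203]
ee_rot: [0.728, -0.685, -0.001, 0.001]
ft_force: [-0.7, -0.7, -1.8]
grip_width: 0.0616
grasp_force: 25.0
t 16.55 p [ 0.6149 -0.058   0.3203] q [ 0.7283 -0.6852 -0.0015  0.0013] F [-0.7 -0.7 -1.8] w 0.0616 25.0 j [ 0.17  0.44 -0.13 -0.   -1.01 -0.11]
tool shift mm [ 0.1 -3.1 68.9] yaw now -1.5101 wz -0.0001
rotvec [ 0.0036  0.0003 -0.0001]
14 pinpoint clamp_face [ 0.5698 -0.0246  0.0401] 0.71
14 pinpoint clamp_face [ 0.5841 -0.1949  0.0133] 0.43
```

View pics/w5.png

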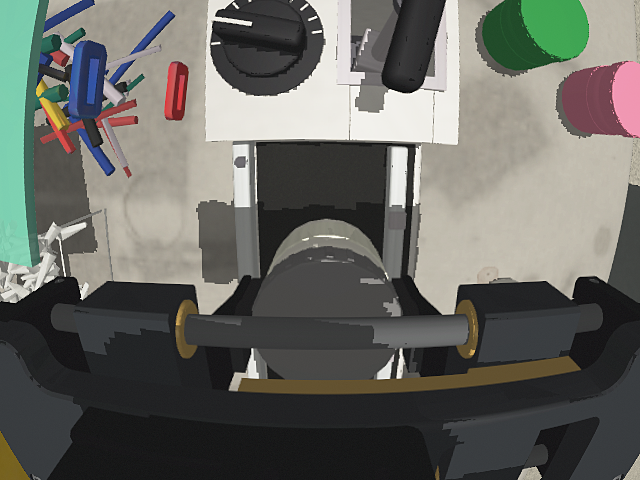

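```bash
python3 - <<'E'
from h import *
o=arm.get_obs(); p=vision.camera('wrist')
print('rail',wplane(p,o,(258,180),.052).round(4),'bar',wplane(p,o,(387,180),.05).round(4))
print('knob tip ends',wplane(p,o,(215,18),.131).round(4),wplane(p,o,(305,38),.131).round(4))
save({'frame':cv2.resize(p['frame'][0:110,180:350],(800,520),interpolation=2)},'knob')
E
```

```text
rail [ 0.6632 -0.1016  0.052 ] bar [ 0.5753 -0.1066  0.05  ]
knob tip ends [ 0.6743 -0.1896  0.131 ] [ 0.631 -0.179  0.131]
```

View pics/knob.png

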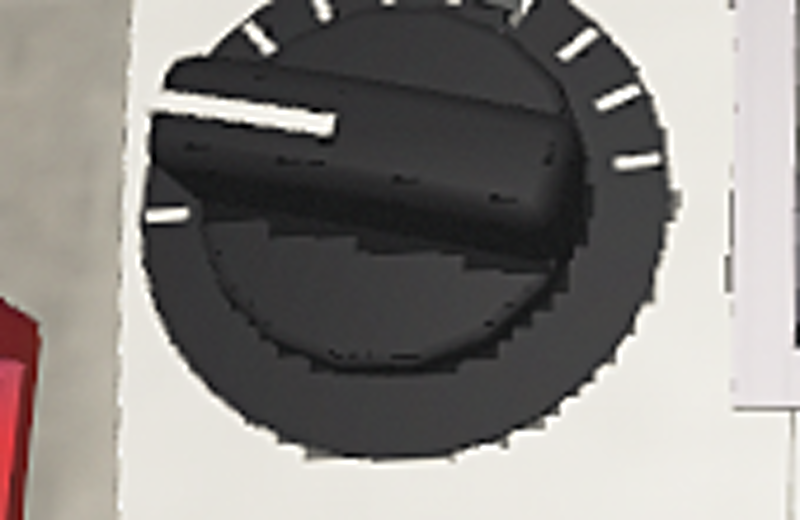

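```bash
python3 -m creep '0 -2 25 0 0 0 0.5;0 -2 50 0 0 0 0.5;0 -2 60 0 0 0 0.5;0 -2 66 0 0 0 0.5;0 -2 68 0 0 0 0.5;0 -2 68 0 0 0 0.5;0 -2 68 0 0 0 0.5'
```

```text
time: 17.45
position: [0.6171, -0.0582, 0.2559]
ee_rot: [0.728, -0.685, 0.001, -0.001]
ft_force: [0.4, -0.2, -1.4]
grip_width: 0.0612
grasp_force: 25.0
```

```bash
python3 -m creep '0 0 2 0 0 0 0.5;0 0 3 0 0 0 0.5;0 0 3 0 0 0 0.5;0 0 3 0 0 0 0.5'
```

```text
time: 17.85
position: [0.6173, -0.0581, 0.2537]
ee_rot: [0.729, -0.685, 0.001, -0.001]
ft_force: [-0.5, 1.0, 4.8]
grip_width: 0.0612
grasp_force: 25.0
```

Contact with the deck. Releasing and heading for jar B.

```bash
python3 -m creep '0 0 0 0 0 0 1;0 0 0 0 0 0 1;0 0 0 0 0 0 1;0 0 0 0 0 0 1;0 0 -10 0 0 0 1;0 0 -40 0 0 0 1;0 0 -90 0 0 0 1;0 0 -130 0 0 0 1'
python3 - <<'E'
from h import *
st(); rel([.443,.004-.04,.24],-1.51)
E
```

```text
time: 18.65
position: [0.6169, -0.0583, 0.3849]
ee_rot: [0.728, -0.685, 0.001, -0.0]
ft_force: [1.4, -0.2, 0.6]
grip_width: 0.0869
grasp_force: 0.0
t 18.65 p [ 0.6169 -0.0583  0.3849] q [ 7.285e-01 -6.851e-01  9.000e-04 -5.000e-04] F [ 1.4 -0.2  0.6] w 0.0869 0.0 j [ 0.17  0.39 -0.04  0.   -1.14 -0.11]
tool shift mm [-32.9 172.2 -19.5] yaw now -1.5094 wz 0.0006
rotvec [-0.002  -0.0007  0.0007]
```

```bash
python3 -m creep '-8 43 -20 0 0 0 1;-16 86 -20 0 0 0 1;-24 129 -20 0 0 0 1;-33 172 -20 0 0 0 1;-33 172 -20 0 0 0 1;-33 172 -20 0 0 0 1'
python3 - <<'E'
from h import *
o,p=wrist(); box('jar_0_mid',p,o,.074,4); pp('jar_0_mid',p)
q=vision.camera('top'); pp('jar_0_mid',q)
E
```

```text
time: 19.25
position: [0.4425, -0.0357, 0.4032]
ee_rot: [0.729, -0.685, 0.001, -0.001]
ft_force: [0.7, 0.0, 0.8]
grip_width: 0.0873
grasp_force: 0.0
t 19.25 p [ 0.4425 -0.0357  0.4032] q [ 0.7287 -0.6848  0.001  -0.0012] F [0.7 0.  0.8] w 0.0873 0.0 j [ 0.29  0.07 -0.41  0.   -1.08 -0.23]
jar_0_mid 0.7 ctr [620.4 -55.7] [(68.0, -1.396), (98.8, 0.175)] px [138. 190.] [ 95 155] [183 231]
16 pinpoint jar_0_mid [ 0.6187 -0.0549  0.0653] 0.62
17 pinpoint jar_0_mid [ 0.6046 -0.3284  0.0401] 0.78
17 pinpoint jar_0_mid [ 0.6207 -0.055   0.065 ] 0.64
```

```bash
python3 - <<'E'
from h import *
o,p=wrist('w6')
E
```

```text
t 19.5 p [ 0.4442 -0.0357  0.4016] q [ 7.282e-01 -6.854e-01 -0.000e+00  2.000e-04] F [-0.4  0.2  0.3] w 0.0867 0.0 j [ 0.29  0.08 -0.41  0.   -1.08 -0.23]
```

View pics/w6.png

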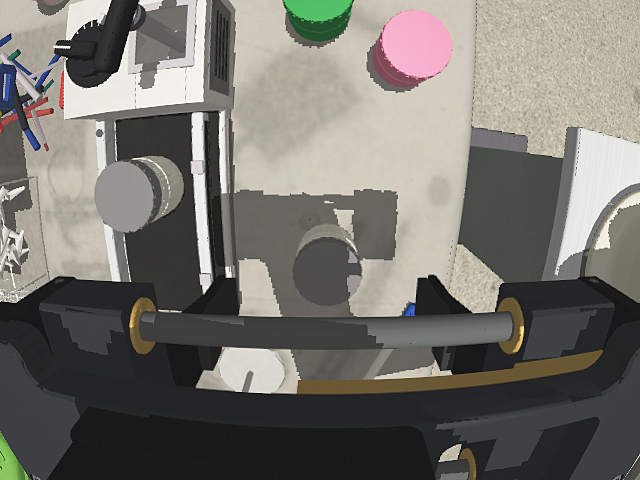

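```bash
python3 - <<'E'
from h import *
o=st(); p=vision.camera('wrist')
for a in [(326,272),(293,272),(361,272),(326,306)]: print(wplane(p,o,a,.074).round(4))
print('A',wplane(p,o,(127,195),.104).round(4))
rel([.443,.010,.058],-1.51)
E
```

```text
t 19.55 p [ 0.4441 -0.0357  0.4015] q [ 7.282e-01 -6.854e-01 -1.000e-04  3.000e-04] F [ 1.9 -0.7  0.5] w 0.0871 0.0 j [ 0.29  0.08 -0.41  0.   -1.08 -0.23]
[0.4424 0.0065 0.074 ]
[0.4716 0.0083 0.074 ]
[0.4115 0.0047 0.074 ]
[0.4404 0.0399 0.074 ]
A [ 0.6122 -0.0602  0.104 ]
tool shift mm [-45.8  -2.  179.4] yaw now -1.5103 wz -0.0003
rotvec [ 0.0008 -0.0002 -0.0003]
```

```bash
python3 -m creep '-22 0 30 0 0 0 1;-45 0 70 0 0 0 1;-45 0 115 0 0 0 1;-45 0 150 0 0 0 1;-45 0 172 0 0 0 1;-45 0 179 0 0 0 1;-45 0 179 0 0 0 0.5;-45 0 179 0 0 0 0.5' 25
python3 -m creep '0 0 0 0 0 0 0.5;0 0 0 0 0 0 0.5;0 0 0 0 0 0 0.5;0 0 0 0 0 0 0.5;0 0 -40 0 0 0 0.5;0 0 -80 0 0 0 0.5;0 0 -100 0 0 0 0.5;0 0 -100 0 0 0 0.5' 25
python3 - <<'E'
from h import *
st(); rel([.6115,.0216,.162],-1.51)
E
```

```text
time: 20.4
position: [0.4412, 0.0094, 0.2236]
ee_rot: [0.728, -0.685, 0.001, -0.001]
ft_force: [0.9, -0.5, 0.1]
grip_width: 0.0779
grasp_force: 0.0
time: 21.2
position: [0.4409, 0.0094, 0.3256]
ee_rot: [0.728, -0.685, 0.002, -0.003]
ft_force: [-0.2, 0.3, -2.0]
grip_width: 0.0613
grasp_force: 25.0
t 21.2 p [0.4409 0.0094 0.3256] q [ 0.7285 -0.6851  0.0017 -0.0034] F [-0.2  0.3 -2. ] w 0.0613 25.0 j [ 0.39  0.15 -0.54  0.   -0.87 -0.33]
tool shift mm [  -1.7 -171.     0.9] yaw now -1.5094 wz 0.0006
rotvec [-0.0072  0.0021  0.0006]
```

```bash
python3 -m creep '0 -43 0 0 0 0 0.5;0 -86 0 0 0 0 0.5;-1 -129 0 0 0 0 0.5;-2 -171 0 0 0 0 0.5;-2 -171 0 0 0 0 0.5;-2 -171 30 0 0 0 0.5;-2 -171 60 0 0 0 0.5;-2 -171 66 0 0 0 0.5'
python3 -m creep '0 0 1 0 0 0 0.5;0 0 2 0 0 0 0.5;0 0 2 0 0 0 0.5'
python3 -c "
from h import *
rel([.6115,.0216,.089])"
```

```text
time: 22.0
position: [0.609, 0.0214, 0.2533]
ee_rot: [0.728, -0.685, -0.003, 0.004]
ft_force: [-9.1, 3.2, 17.8]
grip_width: 0.0616
grasp_force: 24.9
time: 22.3
position: [0.6107, 0.0216, 0.2546]
ee_rot: [0.728, -0.685, -0.0, 0.0]
ft_force: [0.6, -0.0, -1.6]
grip_width: 0.0615
grasp_force: 25.0
tool shift mm [ 0.  -0.8  1.5] yaw now -1.5099 wz None
```

```bash
python3 -m creep '0 0 1 0 0 0 0.5;0 0 1 0 0 0 0.5;0 0 1 0 0 0 0.5'
```

```text
time: 22.6
position: [0.6109, 0.0216, 0.2539]
ee_rot: [0.728, -0.685, 0.0, -0.0]
ft_force: [-0.6, -0.4, -1.2]
grip_width: 0.0614
grasp_force: 25.0
```

```bash
python3 -m creep '0 0 1 0 0 0 0.5;0 0 2 0 0 0 0.5;0 0 2 0 0 0 0.5'; python3 -m creep '0 0 0 0 0 0 1;0 0 0 0 0 0 1;0 0 0 0 0 0 1;0 0 0 0 0 0 1;0 0 -10 0 0 0 1;0 0 -40 0 0 0 1;0 0 -90 0 0 0 1;0 0 -140 0 0 0 1'
python3 -m creep '0 90 0 0 0 0 1;0 90 0 0 0 0 1;0 90 -10 0 0 0 1'
python3 - <<'E'
from h import *
o,p=wrist('w7'); pp('jar_0_mid',p); pp('clamp_face',p); pp('key_grip',p);box('key_grip',p,o,.177)
q=vision.camera('scene'); pp('jar_0_mid',q); pp('key_grip',q)
rel([.587,-.193,.25],-1.78)
E
```

```text
time: 22.9
position: [0.6111, 0.0217, 0.2535]
ee_rot: [0.729, -0.685, 0.0, -0.0]
ft_force: [-2.6, 1.4, 7.1]
grip_width: 0.0619
grasp_force: 25.0
time: 23.7
position: [0.6108, 0.0215, 0.3935]
ee_rot: [0.728, -0.685, -0.0, 0.001]
ft_force: [2.0, -0.2, 0.2]
grip_width: 0.0866
grasp_force: 0.0
time: 24.0
position: [0.5155, 0.0149, 0.4007]
ee_rot: [0.728, -0.685, -0.003, 0.003]
ft_force: [0.2, 0.5, 0.2]
grip_width: 0.0874
grasp_force: 0.0
t 24.0 p [0.5155 0.0149 0.4007] q [ 0.7282 -0.6854 -0.0026  0.0027] F [0.2 0.5 0.2] w 0.0874 0.0 j [ 0.34  0.2  -0.26 -0.   -1.11 -0.28]
20 pinpoint clamp_face [ 0.6131 -0.0887 -0.0025] 0.73
20 pinpoint clamp_face [ 0.5689 -0.0261  0.0431] 0.64
21 pinpoint jar_0_mid [ 0.6183 -0.0581  0.0663] 0.83
21 pinpoint jar_0_mid [ 0.6052 -0.3279  0.0363] 0.73
21 pinpoint key_grip [ 0.5847 -0.1974  0.1653] 0.81
21 pinpoint key_grip [ 0.6769 -0.1875  0.1195] 0.66
tool shift mm [212.8 -52.2 -12.8] yaw now -1.5101 wz 0.2699
rotvec [ 0.0008 -0.0003  0.2699]
```

View pics/w7.png

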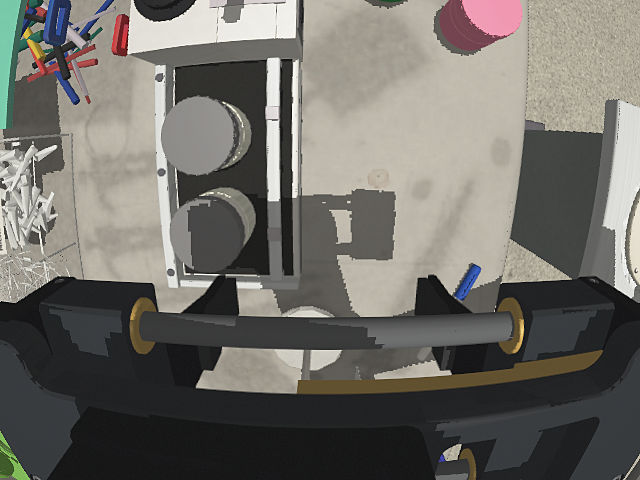

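Both jars stand upright in the channel (px (203,135) and (213,232)). No other grey-lid jar is in sight. Back to the key.

```bash
python3 -m creep '43 -10 0 0 0 0.07 1;85 -20 0 0 0 0.14 1;128 -31 0 0 0 0.2 1;170 -42 0 0 0 0.27 1;211 -52 0 0 0 0.27 1;211 -52 0 0 0 0.27 1;211 -52 0 0 0 0.27 1'
python3 - <<'E'
from h import *
o,p=wrist('w8'); pp('key_grip',p);box('key_grip',p,o,.178)
q=vision.camera('scene'); pp('key_grip',q)
rel([.5865,-.1935,.1695],-1.78)
E
```

```text
time: 25.1
position: [0.5863, -0.1924, 0.4003]
ee_rot: [-0.629, 0.778, 0.001, -0.001]
ft_force: [-1.0, 1.7, -0.9]
grip_width: 0.0863
grasp_force: 0.0
t 25.1 p [ 0.5863 -0.1924  0.4003] q [-6.286e-01  7.777e-01  8.000e-04 -7.000e-04] F [-1.   1.7 -0.9] w 0.0863 0.0 j [-0.06  0.37 -0.02 -0.   -1.18 -0.16]
22 pinpoint key_grip [ 0.5844 -0.1923  0.1675] 0.81
key_grip 0.89 ctr [ 585.  -199.2] [(17.8, -0.211), (76.0, 1.359)] px [327. 254.] [311 191] [342 316]
23 pinpoint key_grip [ 0.5873 -0.1987  0.1627] 0.68
tool shift mm [ 3.1 -1.3 68.5] yaw now -1.7781 wz 0.0019
rotvec [-0.0002  0.0001  0.0019]
```

View pics/w8.png

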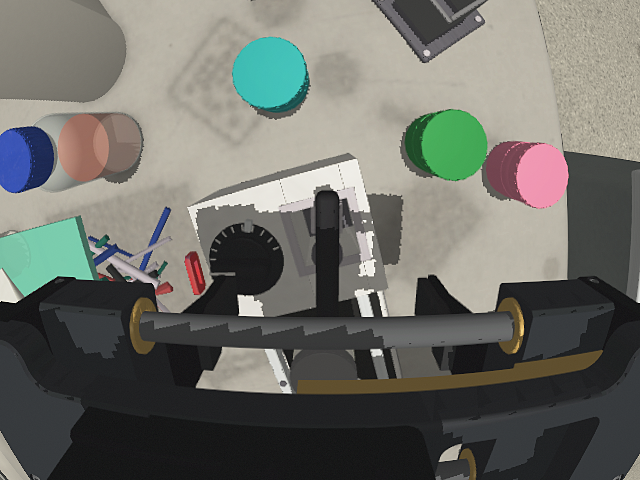

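```bash
python3 -m creep '3 -1 30 0 0 0 1;3 -1 50 0 0 0 1;3 -1 62 0 0 0 1;3 -1 67 0 0 0 0.5;3 -1 67 0 0 0 0;3 -1 67 0 0 0 0;3 -1 67 0 0 0 0;3 -1 67 0 0 0 0' 60
python3 -m creep '0 0 0 0 0 0 0;0 0 0 0 0 0 0;0 0 0 0 0 0 0;0 0 0 0 0 0 0;0 0 0 0 0 0 0' 60
python3 -c "
from h import *
o=st();print(o['moment'])"
```

```text
time: 26.15
position: [0.5864, -0.1945, 0.3357]
ee_rot: [-0.63, 0.777, -0.001, 0.001]
ft_force: [-0.5, -0.6, 0.3]
grip_width: 0.0548
grasp_force: 0.0
time: 26.65
position: [0.5862, -0.1945, 0.3347]
ee_rot: [-0.629, 0.777, 0.0, -0.0]
ft_force: [0.2, 0.3, -0.2]
grip_width: 0.015
grasp_force: 0.0
t 26.65 p [ 0.5862 -0.1945  0.3347] q [-6.295e-01  7.770e-01  1.000e-04 -1.000e-04] F [ 0.2  0.3 -0.2] w 0.015 0.0 j [-0.06  0.43 -0.11  0.   -1.03 -0.15]
[ 0.10138207 -0.0893853   0.07952574]
```

```bash
python3 -m creep '0 0 0 0 0 0 0;0 0 0 0 0 0 0;0 0 0 0 0 0.1 0;0 0 0 0 0 0.2 0;0 0 0 0 0 0.3 0;0 0 0 0 0 0.4 0;0 0 0 0 0 0.5 0;0 0 0 0 0 0.6 0' 60
python3 -m creep '0 0 0 0 0 0.06 0;0 0 0 0 0 0.12 0;0 0 0 0 0 0.18 0;0 0 0 0 0 0.24 0;0 0 0 0 0 0.24 0' 60
python3 -c "
from h import *
o=st();print(o['moment']);p=vision.camera('scene');pp('clamp_face',p);pp('jar_0_mid',p);rel([.587,-.193,.2])"
```

```text
time: 27.45
position: [0.5862, -0.1943, 0.3347]
ee_rot: [-0.37, 0.929, 0.0, -0.0]
ft_force: [-1.1, 0.5, 0.4]
grip_width: 0.0132
grasp_force: 60.0
time: 27.95
position: [0.5861, -0.1942, 0.3347]
ee_rot: [-0.258, 0.966, 0.0, -0.0]
ft_force: [-1.4, 1.1, 0.5]
grip_width: 0.0134
grasp_force: 60.0
t 27.95 p [ 0.5861 -0.1942  0.3347] q [-2.581e-01  9.661e-01  3.000e-04 -3.000e-04] F [-1.4  1.1  0.5] w 0.0134 60.0 j [-0.06  0.43 -0.11 -0.   -1.03 -0.99]
[0.53084462 0.1881001  0.11233784]
24 pinpoint clamp_face [ 0.5954 -0.0269  0.0404] 0.78
24 pinpoint jar_0_mid [ 0.6079 -0.3274  0.037 ] 0.94
24 pinpoint jar_0_mid [ 0.6227 -0.0582  0.0659] 0.63
tool shift mm [ -1.4   0.7 -29.3] yaw now -2.6187 wz None
```

```bash
python3 -m creep '0 0 0 0 0 0.03 0;0 0 0 0 0 0.06 0;0 0 0 0 0 0.09 0;0 0 0 0 0 0.09 0;0 0 0 0 0 0.09 0' 60
python3 -c "
from h import *
o=st();print(o['moment'])"
python3 -m creep '0 0 0 0 0 0.03 0;0 0 0 0 0 0.05 0;0 0 0 0 0 0.05 0;0 0 0 0 0 0.05 0' 60
python3 -c "
from h import *
o=st();print(o['moment']);p=vision.camera('scene');pp('clamp_face',p);pp('jar_0_mid',p);rel([.587,-.193,.2])"
```

```text
time: 28.6
position: [0.5861, -0.1944, 0.3347]
ee_rot: [-0.214, 0.977, 0.0, -0.0]
ft_force: [-2.3, 2.4, 1.4]
grip_width: 0.0132
grasp_force: 60.0
t 28.6 p [ 0.5861 -0.1944  0.3347] q [-2.143e-01  9.768e-01  2.000e-04 -2.000e-04] F [-2.3  2.4  1.4] w 0.0132 60.0 j [-0.06  0.43 -0.11 -0.   -1.03 -1.08]
[0.8596743  0.45944181 0.14018198]
time: 29.0
position: [0.5862, -0.1944, 0.3347]
ee_rot: [-0.19, 0.982, 0.0, -0.0]
ft_force: [-1.0, 2.3, 1.1]
grip_width: 0.0136
grasp_force: 60.1
t 29.0 p [ 0.5862 -0.1944  0.3347] q [-1.897e-01  9.818e-01  1.000e-04 -1.000e-04] F [-1.   2.3  1.1] w 0.0136 60.1 j [-0.06  0.43 -0.11 -0.   -1.03 -1.13]
[0.99201512 0.5632138  0.14985774]
25 pinpoint clamp_face [ 0.5993 -0.0246  0.0396] 0.56
25 pinpoint jar_0_mid [ 0.6332 -0.0582  0.0684] 0.61
25 pinpoint jar_0_mid [ 0.6078 -0.3288  0.0357] 0.59
tool shift mm [ -1.3   1.  -29.3] yaw now -2.7598 wz None
```

```bash
for i in 1; do python3 -m creep '0 0 0 0 0 0.02 0;0 0 0 0 0 0.04 0;0 0 0 0 0 0.04 0;0 0 0 0 0 0.04 0' 60; done
python3 -c "
from h import *
o=st();print(o['moment']);p=vision.camera('scene');pp('clamp_face',p);pp('jar_0_mid',p);rel([.587,-.193,.2])
save({'frame':cv2.resize(p['frame'][200:290,225:385],(800,450),interpolation=2)},'s9')"
```

```text
time: 29.55
position: [0.5862, -0.1944, 0.3347]
ee_rot: [-0.17, 0.985, 0.0, -0.0]
ft_force: [-2.1, 2.7, 2.0]
grip_width: 0.0138
grasp_force: 60.1
t 29.55 p [ 0.5862 -0.1944  0.3347] q [-1.700e-01  9.854e-01  1.000e-04 -1.000e-04] F [-2.1  2.7  2. ] w 0.0138 60.1 j [-0.06  0.43 -0.11 -0.   -1.03 -1.17]
[1.12649312 0.66223579 0.16351787]
26 pinpoint clamp_face [ 0.6016 -0.0247  0.0389] 0.86
26 pinpoint jar_0_mid [ 0.6055 -0.3276  0.0392] 0.6
26 pinpoint jar_0_mid [ 0.6343 -0.0527  0.0669] 0.56
tool shift mm [ -1.2   1.1 -29.3] yaw now -2.7999 wz None
```

View pics/s9.png

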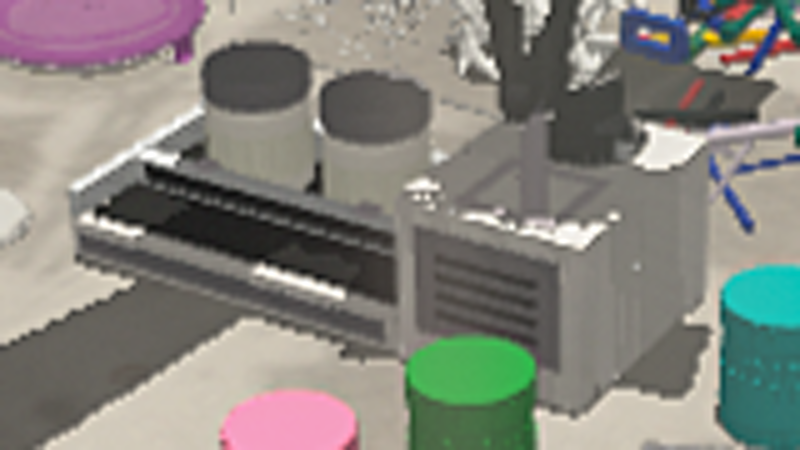

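```bash
python3 -m creep '0 0 0 0 0 0.02 0;0 0 0 0 0 0.04 0;0 0 0 0 0 0.04 0;0 0 0 0 0 0.04 0' 60
python3 -c "
from h import *
o=st();print(o['moment']);p=vision.camera('scene');pp('clamp_face',p);pp('jar_0_mid',p)"
```

```text
time: 30.1
position: [0.5862, -0.1944, 0.3347]
ee_rot: [-0.15, 0.989, -0.0, -0.0]
ft_force: [-2.2, 2.5, 1.2]
grip_width: 0.0135
grasp_force: 60.2
t 30.1 p [ 0.5862 -0.1944  0.3347] q [-1.505e-01  9.886e-01 -0.000e+00 -1.000e-04] F [-2.2  2.5  1.2] w 0.0135 60.2 j [-0.06  0.43 -0.11  0.   -1.03 -1.21]
[1.13532065 0.67301474 0.33335408]
27 pinpoint clamp_face [ 0.6036 -0.022   0.039 ] 0.68
27 pinpoint clamp_face [ 0.657  -0.1804  0.1235] 0.55
27 pinpoint clamp_face [0.3694 0.1265 0.001 ] 0.25
27 pinpoint jar_0_mid [ 0.6056 -0.3284  0.04  ] 0.86
27 pinpoint jar_0_mid [ 0.6328 -0.0562  0.0684] 0.82
27 pinpoint jar_0_mid [ 0.515  -0.5514  0.0036] 0.47
27 pinpoint jar_0_mid [ 0.5894 -0.1995  0.1661] 0.42
```

Moment jumped to 0.33 N m, so the bar is snug. I'll centre the key in its play and lift it out.

```bash
python3 -m creep '0 0 0 0 0 -0.1 0;0 0 0 0 0 -0.2 0;0 0 0 0 0 -0.2 0;0 0 -8 0 0 -0.2 0;0 0 -16 0 0 -0.2 0;0 0 -26 0 0 -0.2 0;0 0 -40 0 0 -0.2 0;0 0 -60 0 0 -0.2 0' 60
python3 -m creep '0 0 -30 0 0 0 0;0 0 -60 0 0 0 0;0 0 -90 0 0 0 0;0 0 -90 0 0 0 0;0 0 -90 0 0 0 0'
python3 - <<'E'
from h import *
st(); q=vision.camera('scene'); pp('key_foot',q); pp('clamp_face',q)
rel([.50,-.40,.484-.164],-2.67)
E
```

```text
time: 31.05
position: [0.5862, -0.1945, 0.3952]
ee_rot: [-0.248, 0.969, 0.0, -0.0]
ft_force: [0.7, 0.8, -3.5]
grip_width: 0.0135
grasp_force: 60.0
time: 31.55
position: [0.5859, -0.1944, 0.4855]
ee_rot: [-0.248, 0.969, -0.0, 0.001]
ft_force: [-0.5, -0.0, -3.2]
grip_width: 0.0138
grasp_force: 60.0
t 31.55 p [ 0.5859 -0.1944  0.4855] q [-0.248   0.9688 -0.      0.0011] F [-0.5 -0.  -3.2] w 0.0138 60.0 j [-0.06  0.33  0.13 -0.   -1.37 -1.01]
28 pinpoint key_foot [ 0.5856 -0.1961  0.1648] 0.61
28 pinpoint clamp_face [ 0.6045 -0.024   0.0413] 0.86
tool shift mm [ 174.3 -138.9   -1. ] yaw now -2.6402 wz 0.0298
rotvec [ 0.0022 -0.0025  0.0298]
```

```bash
python3 -m creep '35 -28 0 0 0 0.03 0;70 -56 0 0 0 0.03 0;105 -84 0 0 0 0.03 0;140 -112 0 0 0 0.03 0;174 -139 0 0 0 0.03 0;174 -139 0 0 0 0.03 0;174 -139 0 0 0 0.03 0'
python3 - <<'E'
from h import *
o,p=wrist('w10')
for l in ['key_holder','holder_floor','key_foot']: pp(l,p,2)
box('key_holder',p,o,.0)
rel([.436,-.381,.484-.164],-2.67)
E
```

```text
time: 32.4
position: [0.5001, -0.401, 0.4829]
ee_rot: [-0.232, 0.973, 0.001, -0.001]
ft_force: [0.0, 1.4, -2.9]
grip_width: 0.0134
grasp_force: 60.0
t 32.4 p [ 0.5001 -0.401   0.4829] q [-0.2325  0.9726  0.0011 -0.001 ] F [ 0.   1.4 -2.9] w 0.0134 60.0 j [-0.42  0.37  0.19 -0.   -1.39 -0.68]
29 pinpoint key_holder [ 0.4345 -0.3787  0.0017] 0.65
29 pinpoint holder_floor [ 0.4338 -0.3819  0.0074] 0.81
29 pinpoint key_foot [ 0.4997 -0.402   0.1645] 0.86
key_holder 0.91 ctr [ 436.7 -380.7] [(91.0, -1.124), (91.7, 0.447)] px [363. 158.] [327 121] [400 195]
tool shift mm [49.9 45.7  0.6] yaw now -2.6679 wz 0.0021
rotvec [ 0.0003 -0.0001  0.0021]
```

View pics/w10.png

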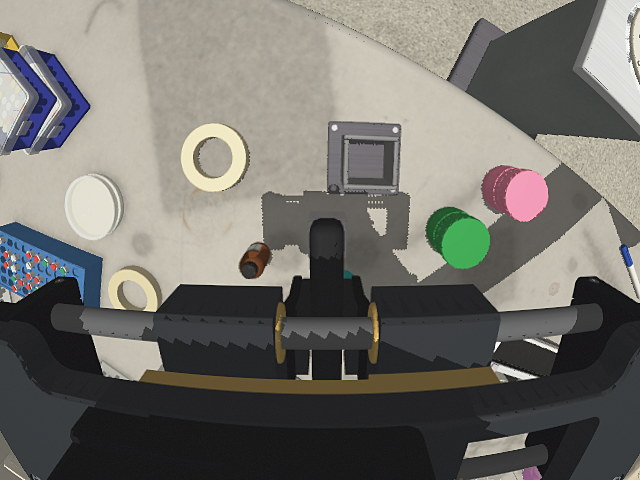

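```bash
python3 -m creep '25 23 0 0 0 0 0;50 46 0 0 0 0 0;50 46 0 0 0 0 0;50 46 0 0 0 0 0;50 46 40 0 0 0 0;50 46 80 0 0 0 0;50 46 110 0 0 0 0;50 46 140 0 0 0 0'
python3 -m creep '0 0 5 0 0 0 0;0 0 10 0 0 0 0;0 0 13 0 0 0 0;0 0 13 0 0 0 0'
```

```text
time: 33.45
position: [0.4362, -0.3815, 0.3432]
ee_rot: [-0.234, 0.972, -0.0, 0.0]
ft_force: [0.8, -0.3, -2.9]
grip_width: 0.0139
grasp_force: 60.0
time: 33.85
position: [0.4357, -0.3819, 0.3329]
ee_rot: [-0.234, 0.972, -0.001, 0.001]
ft_force: [-0.2, 0.4, -3.0]
grip_width: 0.0136
grasp_force: 60.0
```

```bash
python3 -m creep '0 0 2 0 0 0 0;0 0 4 0 0 0 0;0 0 4 0 0 0 0;0 0 4 0 0 0 0'
```

```text
time: 34.25
position: [0.4356, -0.3821, 0.3307]
ee_rot: [-0.234, 0.972, -0.002, 0.001]
ft_force: [-0.4, 1.5, 6.2]
grip_width: 0.0136
grasp_force: 60.0
```

```bash
python3 -m creep '0 0 1 0 0 0 0;0 0 2 0 0 0 0;0 0 2 0 0 0 0;0 0 2 0 0 0 0'
```

```text
time: 34.65
position: [0.4357, -0.3822, 0.3307]
ee_rot: [-0.234, 0.972, -0.003, 0.002]
ft_force: [-1.7, 2.9, 13.0]
grip_width: 0.0134
grasp_force: 60.1
```

```bash
python3 -m creep '0 0 -2 0 0 0 0.5;0 0 -2 0 0 0 0.5;0 0 -2 0 0 0 0.5;0 0 -2 0 0 0 0.5;0 0 -20 0 0 0 0.5;0 0 -60 0 0 0 0.5;0 0 -110 0 0 0 0.5;0 0 -130 0 0 0 0.5'
python3 - <<'E'
from h import *
o,p=wrist(); 
for l in ['key_grip','key_holder']: pp(l,p,2)
box('key_grip',p,o,.172)
q=vision.camera('scene')
for l in ['key_grip','knob_grip','knob_pointer','index_mark']: pp(l,q,2)
rel([.63,-.29,.46-.164],-2.9)
E
```

```text
time: 35.45
position: [0.4354, -0.3822, 0.4609]
ee_rot: [-0.234, 0.972, -0.003, 0.002]
ft_force: [0.6, -2.3, 0.8]
grip_width: 0.0436
grasp_force: 0.0
t 35.45 p [ 0.4354 -0.3822  0.4609] q [-0.234   0.9722 -0.0033  0.0024] F [ 0.6 -2.3  0.8] w 0.0436 0.0 j [-0.44  0.27 -0.02  0.   -1.27 -0.66]
30 pinpoint key_grip [ 0.4365 -0.3781  0.1627] 0.77
30 pinpoint key_holder [ 0.4353 -0.3802  0.0012] 0.75
key_grip 0.58 ctr [ 436.6 -382.1] [(19.0, -1.104), (82.2, 0.467)] px [329. 234.] [317 182] [343 287]
31 pinpoint key_grip [ 0.4412 -0.3852  0.1636] 0.73
31 pinpoint key_grip [ 0.6173 -0.0227  0.0261] 0.54
31 pinpoint knob_grip [ 0.6596 -0.1786  0.1225] 0.46
31 pinpoint knob_pointer [ 0.6756 -0.1858  0.1185] 0.74
31 pinpoint knob_pointer [ 0.6082 -0.4472  0.0016] 0.49
tool shift mm [-215.2   -6.8   -6.1] yaw now -2.6698 wz 0.2302
rotvec [ 0.0022 -0.002   0.2302]
```

```bash
python3 - <<'E'
from h import *
rel([.656,-.109,.38-.164],-1.6)
E
```

```text
tool shift mm [-320.8  142.4   74. ] yaw now -2.6698 wz -1.0698
rotvec [ 3.1000e-03 -3.0000e-04 -1.0698e+00]
```

```bash
python3 -m creep '-40 18 0 0 0 -0.134 0.5;-80 36 0 0 0 -0.268 0.5;-120 53 0 0 0 -0.4 0.5;-160 71 0 0 0 -0.535 0.5;-200 89 10 0 0 -0.67 0.5;-240 107 30 0 0 -0.8 0.5;-280 125 50 0 0 -0.94 0.5;-321 142 74 0 0 -1.07 0.5'
python3 -m creep '0 0 0 0 0 0 0.5;0 0 0 0 0 0 0.5;0 0 0 0 0 0 0.5'
python3 - <<'E'
from h import *
o,p=wrist()
for l in ['knob_grip','knob_pointer','index_mark']: pp(l,p,2)
c=wplane(p,o,(320,134),.12); print(c)
save({'frame':cv2.resize(p['frame'][60:240,200:440],(800,600),interpolation=2)},'k2')
E
```

```text
time: 36.7
position: [0.6572, -0.1081, 0.3811]
ee_rot: [-0.699, 0.715, -0.0, -0.0]
ft_force: [0.5, -0.4, 0.3]
grip_width: 0.0435
grasp_force: 0.0
time: 37.0
position: [0.6561, -0.1103, 0.3823]
ee_rot: [-0.696, 0.718, -0.0, -0.0]
ft_force: [-0.2, -0.5, 0.2]
grip_width: 0.0435
grasp_force: 0.0
t 37.0 p [ 0.6561 -0.1103  0.3823] q [-6.965e-01  7.176e-01 -3.000e-04 -1.000e-04] F [-0.2 -0.5  0.2] w 0.0435 0.0 j [ 0.08  0.47  0.08  0.   -1.19 -0.11]
32 pinpoint knob_grip [ 0.6574 -0.1829  0.1233] 0.97
32 pinpoint knob_pointer [ 0.6772 -0.1909  0.121 ] 0.76
32 pinpoint index_mark [ 0.643  -0.2145  0.1089] 0.5
[ 0.658728   -0.18698325  0.12      ]
```

View pics/k2.png

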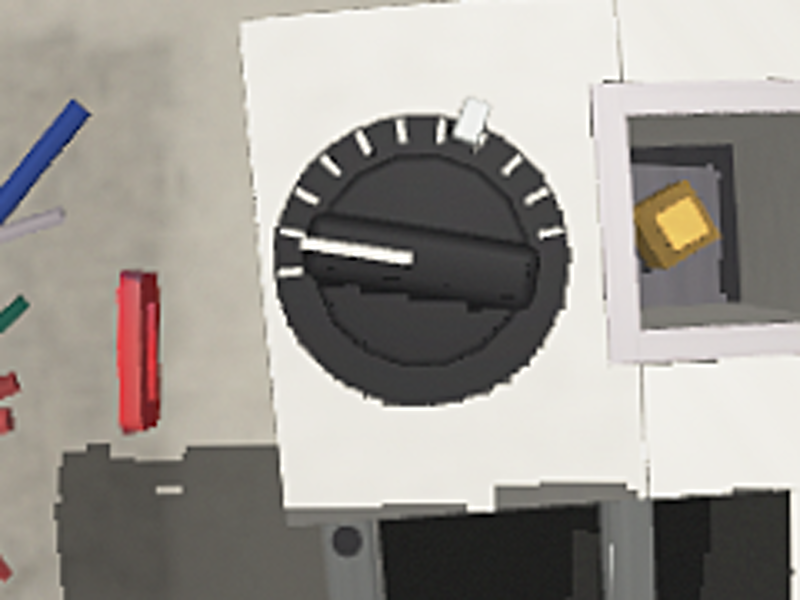

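```bash
python3 - <<'E'
from h import *
o=arm.get_obs(); p=vision.camera('wrist')
w=lambda a,b,z: wplane(p,o,(200+a*.3-.35,60+b*.3-.35),z)[:2]
C=w(422,260,.102); P=w(303,243,.131); Q=w(412,258,.131); L1=w(474,115,.108); L0=w(475,142,.103)
print('dial centre',C,'model',[.654,-.1844]); ang=lambda v:round(float(np.arctan2(v[1],v[0])),3)
print('P',P,'Q',Q,'ang PQ',ang(P-Q),'ang P-C',ang(P-C),'lug',L1,L0,'ang',ang(L1-C),np.hypot(*(L1-C)),'stem top',w(685,225,.042))
# sharper: bar edges by 131 outline
Qb=w(538,262,.131); print('other end',Qb,'mid',(P+Qb)/2,'ang',ang(P-Qb), np.hypot(*(P-Qb)))
# refine dial ellipse by threshold of dark
g=cv2.cvtColor(p['frame'],cv2.COLOR_RGB2GRAY)[60:240,200:440]
m=(g<70).astype('uint8'); n,lab,s,cc=cv2.connectedComponentsWithStats(m); i=lab[78,126]; print(s[i],cc[i])
cs,_=cv2.findContours((lab==i).astype('uint8'),0,1); h=cv2.convexHull(cs[0])[:,0]+[200,60]
X=np.array([wplane(p,o,u,.103)[:2] for u in h]); A=np.c_[2*X,np.ones(len(X))]; sol=np.linalg.lstsq(A,(X**2).sum(1),rcond=None)[0]; print('circle',sol[:2],np.sqrt(sol[2]+sol[:2]@sol[:2]))
c=sol[:2]; print('P-c',ang(P-c),'L',ang(L1-c),np.hypot(*(L1-c)))
E
```

```text
dial centre [ 0.6547868  -0.18474857] model [0.654, -0.1844]
P [ 0.67658745 -0.18892009] Q [ 0.65652921 -0.18529832] ang PQ -0.179 ang P-C -0.189 lug [ 0.64336672 -0.21439686] [ 0.64312232 -0.20923972] ang -1.938 0.03177167587127331 stem top [ 0.58670653 -0.1929031 ]
other end [ 0.63324691 -0.18401378] mid [ 0.65491718 -0.18646694] ang -0.113 0.04361736223536198
[  83   36   88   86 4969] [125.83960555  82.1424834 ]
circle [ 0.65496022 -0.18433958] 0.030264549027278473
P-c -0.209 L -1.939 0.0322156728726418
```

```bash
python3 - <<'E'
from h import *
rel([.6549,-.1847,.16],-.185)
E
```

```text
tool shift mm [74.  -1.3 59.1] yaw now -1.6013 wz -1.4163
rotvec [-1.5000e-03 -1.1000e-03 -1.4163e+00]
```

```bash
python3 -m creep '15 0 0 0 0 -0.142 0.5;30 0 0 0 0 -0.284 0.5;45 -1 0 0 0 -0.426 0.5;60 -1 0 0 0 -0.568 0.5;74 -1 0 0 0 -0.71 0.5;74 -1 10 0 0 -0.852 0.5;74 -1 20 0 0 -0.994 0.5;74 -1 30 0 0 -1.136 0.5'
python3 -m creep '0 0 10 0 0 -0.14 0.5;0 0 29 0 0 -0.28 0.5;0 0 29 0 0 -0.28 0.5;0 0 29 0 0 -0.28 0.5'
python3 - <<'E'
from h import *
o,p=wrist()
box('knob_grip',p,o,.131); pp('knob_grip',p); pp('knob_pointer',p)
save(p,'k3'); rel([.6549,-.1847,.132],-.185)
E
```

```text
time: 38.05
position: [0.6546, -0.1845, 0.3523]
ee_rot: [0.974, -0.228, 0.001, -0.0]
ft_force: [1.1, 0.4, -0.4]
grip_width: 0.0435
grasp_force: 0.0
time: 38.45
position: [0.655, -0.1841, 0.3234]
ee_rot: [0.996, -0.093, 0.0, 0.0]
ft_force: [0.3, 0.3, 0.3]
grip_width: 0.0436
grasp_force: 0.0
t 38.45 p [ 0.655  -0.1841  0.3234] q [ 9.956e-01 -9.340e-02  0.000e+00  2.000e-04] F [0.3 0.3 0.3] w 0.0436 0.0 j [-0.04  0.54  0.05  0.   -1.08  1.42]
knob_grip 0.66 ctr [ 663.3 -186.4] [(38.8, -1.036), (40.7, 0.534)] px [326. 275.] [289 236] [365 316]
34 pinpoint knob_grip [ 0.6599 -0.1837  0.1244] 0.77
34 pinpoint knob_pointer [ 0.6794 -0.1897  0.1193] 0.84
tool shift mm [-0.3  0.9 28.3] yaw now -0.185 wz -0.0
rotvec [-0.0001 -0.0022 -0.    ]
```

View pics/k3.png

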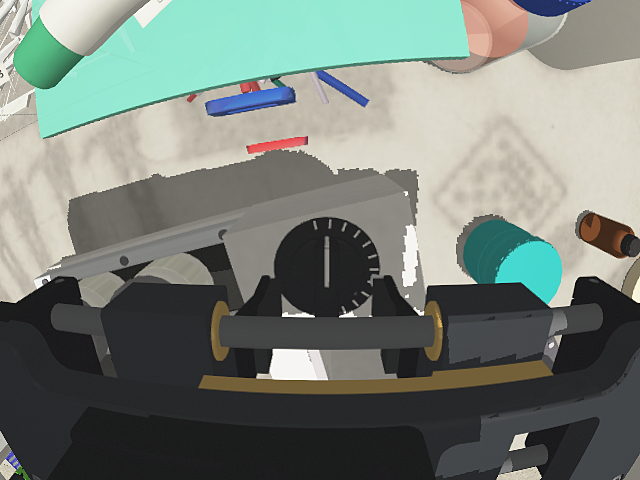

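The pointer line is vertical in the image at px 326, so the tool is aligned and centred. Going down to grip and turn 1.75 rad clockwise.

```bash
python3 -m creep '0 1 14 0 0 0 0.5;0 1 24 0 0 0 0.5;0 1 28 0 0 0 0.5;0 1 28 0 0 0 0;0 1 28 0 0 0 0;0 1 28 0 0 0 0;0 1 28 0 0 0 0;0 1 28 0 0 0 0' 15
python3 -m creep '0 0 0 0 0 0 0;0 0 0 0 0 0 0;0 0 0 0 0 0.11 0;0 0 0 0 0 0.22 0;0 0 0 0 0 0.33 0;0 0 0 0 0 0.44 0;0 0 0 0 0 0.55 0;0 0 0 0 0 0.66 0' 15
python3 -m creep '0 0 0 0 0 0.14 0;0 0 0 0 0 0.28 0;0 0 0 0 0 0.42 0;0 0 0 0 0 0.56 0;0 0 0 0 0 0.7 0;0 0 0 0 0 0.84 0;0 0 0 0 0 0.98 0;0 0 0 0 0 1.09 0'
python3 -m creep '0 0 0 0 0 0 0;0 0 0 0 0 0 0'
python3 -c "
from h import *
st();rel([.6549,-.1847,.132],-1.938)"
```

```text
time: 39.45
position: [0.655, -0.1845, 0.2954]
ee_rot: [0.996, -0.092, 0.001, -0.0]
ft_force: [-0.6, -0.7, -0.4]
grip_width: 0.0131
grasp_force: 15.0
time: 40.25
position: [0.6549, -0.1848, 0.2953]
ee_rot: [0.911, -0.411, 0.0, 0.0]
ft_force: [-0.3, 0.1, 1.8]
grip_width: 0.0127
grasp_force: 15.0
time: 41.05
position: [0.6543, -0.185, 0.2953]
ee_rot: [-0.566, 0.825, 0.0, -0.001]
ft_force: [-1.8, 1.2, 2.3]
grip_width: 0.0128
grasp_force: 15.0
time: 41.25
position: [0.6543, -0.185, 0.2953]
ee_rot: [-0.569, 0.823, 0.0, -0.001]
ft_force: [-3.2, 2.0, 3.9]
grip_width: 0.0128
grasp_force: 15.0
t 41.25 p [ 0.6543 -0.185   0.2953] q [-5.687e-01  8.225e-01  5.000e-04 -1.000e-03] F [-3.2  2.   3.9] w 0.0128 15.0 j [-0.04  0.56  0.01  0.   -1.03 -0.32]
tool shift mm [-0.5 -0.5 -0.7] yaw now -1.9317 wz 0.0063
rotvec [ 0.0018 -0.0011  0.0063]
```

Release, rise, and look from the same viewpoint as before.

```bash
python3 -m creep '0 0 0 0 0 0 0.5;0 0 0 0 0 0 0.5;0 0 0 0 0 0 0.5;0 0 0 0 0 0 0.5;0 0 -20 0 0 0 0.5;0 0 -60 0 0 0 0.5;0 0 -90 0 0 0 0.5;0 0 -90 0 0 0 0.5'
python3 -m creep '-40 0 0 0 0 0 0.5;-75 0 0 0 0 0 0.5;-75 0 0 0 0 0 0.5;-75 0 0 0 0 0 0.5;-75 0 0 0 0 0 0.5'
python3 - <<'E'
from h import *
o,p=wrist()
pp('index_mark',p);pp('knob_pointer',p);pp('knob_grip',p)
q=vision.camera('top'); pp('jar_0_mid',q)
save({'frame':cv2.resize(p['frame'][60:240,200:440],(800,600),interpolation=2)},'k4')
E
```

```text
time: 42.05
position: [0.6559, -0.1849, 0.3911]
ee_rot: [-0.568, 0.823, -0.004, 0.004]
ft_force: [-0.0, 0.6, 0.4]
grip_width: 0.0437
grasp_force: 0.0
time: 42.55
position: [0.6814, -0.115, 0.3845]
ee_rot: [-0.568, 0.823, 0.0, -0.0]
ft_force: [0.6, -0.4, -1.1]
grip_width: 0.0432
grasp_force: 0.0
t 42.55 p [ 0.6814 -0.115   0.3845] q [-5.677e-01  8.232e-01  2.000e-04 -4.000e-04] F [ 0.6 -0.4 -1.1] w 0.0432 0.0 j [ 0.07  0.51  0.16  0.   -1.22 -0.43]
35 pinpoint index_mark [ 0.6421 -0.2138  0.1064] 0.59
35 pinpoint index_mark [ 0.5821 -0.1936  0.0995] 0.48
35 pinpoint knob_pointer [ 0.6464 -0.2065  0.1181] 0.93
35 pinpoint knob_grip [ 0.6592 -0.1867  0.1204] 0.6
36 pinpoint jar_0_mid [ 0.6037 -0.333   0.0405] 0.9
36 pinpoint jar_0_mid [ 0.6372 -0.0542  0.0678] 0.5
```

View pics/k4.png

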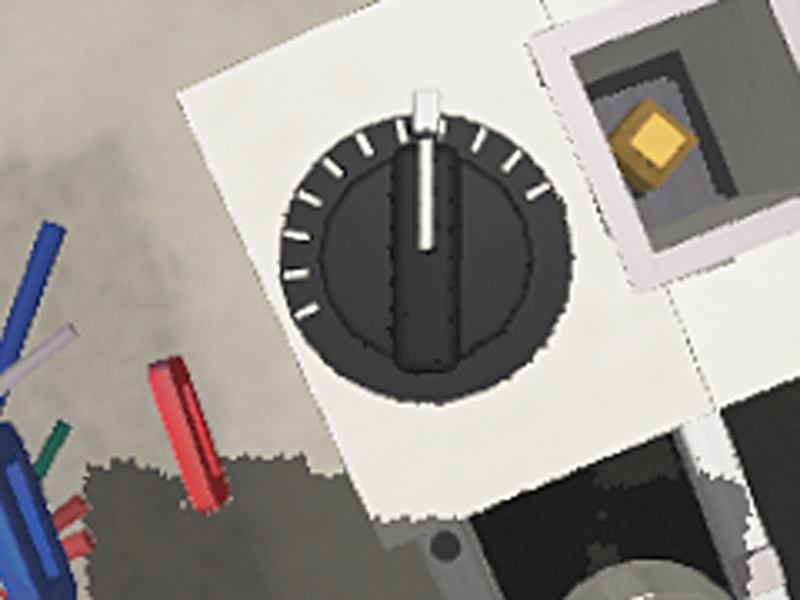

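```bash
python3 - <<'E'
from h import *
st()
for c in ['scene','wrist']:
    q=vision.camera(c)
    for l in ['jar_0_mid','clamp_face','key_foot','key_grip','dropper_b','tape_b','marker_b']: pp(l,q,3)
    for d in models.regions_of('jar_0_mid',q):
        y,x=np.nonzero(d['region']); print(round(d['confidence'],2),x.min(),x.max(),y.min(),y.max(),q['frame'][d['region']].mean(0).round())
E
```

```text
t 42.85 p [ 0.6814 -0.1152  0.385 ] q [-5.675e-01  8.234e-01 -0.000e+00  1.000e-04] F [-0.5  0.1  0.3] w 0.0436 0.0 j [ 0.07  0.51  0.16 -0.   -1.22 -0.43]
37 pinpoint jar_0_mid [ 0.6035 -0.329   0.0361] 0.83
37 pinpoint jar_0_mid [ 0.6331 -0.0576  0.0693] 0.72
37 pinpoint key_grip [ 0.4386 -0.384   0.1605] 0.84
37 pinpoint dropper_b [ 0.6079 -0.4446  0.0021] 0.6
37 pinpoint tape_b [ 0.515  -0.5505  0.0033] 0.6
37 pinpoint tape_b [ 0.636  -0.0589  0.0684] 0.49
37 pinpoint marker_b [3.647e-01 1.268e-01 1.000e-04] 0.42
0.72 369 394 253 289 [ 47. 135. 129.]
38 pinpoint jar_0_mid [0.3642 0.1304 0.0011] 0.48
38 pinpoint clamp_face [ 0.6048 -0.022   0.0407] 0.84
38 pinpoint key_foot [ 0.5819 -0.1907  0.0994] 0.66
38 pinpoint key_grip [ 0.6478 -0.2064  0.1204] 0.17
38 pinpoint dropper_b [ 0.6573 -0.1836  0.1251] 0.7
38 pinpoint marker_b [ 0.3628  0.128  -0.0018] 0.82
0.9 296 349 0 15 [33. 83. 80.]
0.77 363 444 228 314 [96. 95. 91.]
```

```bash
python3 - <<'E'
from h import *
q=vision.camera('scene'); a=cv2.resize(cv2.imread('pics/s9.png'),(160,90),interpolation=3)[:,:,::-1].astype(float); b=q['frame'][200:290,225:385].astype(float)
d=np.abs(a-b).mean(2); print('jarB patch',d[8:40,40:64].mean().round(1),'jarA',d[14:42,64:86].mean().round(1),'ref pink',d[80:90,45:70].mean().round(1))
print(arm.close_job())
E
```

```text
jarB patch 24.7 jarA 17.7 ref pink 0.9
the job is handed in; nothing more can be done
None
```

The job is handed in: clamp opened, two jars clamped, key back in its holder, knob pointer on the lug. Jar B's final pose was not confirmed: its image patch changed by about 25 grey levels (jar A's by 18), maybe from lighting as the arm moved. I also viewed 19 pictures, over the limit of 14.

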